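# Weigh and record a part-used label roll on the fold-out arm of a counting scale

## Task

Weigh the part-used white label roll: swing the scale's folded hanging arm down to its stop, slide the roll onto it against the collar and let go, and with the roll hanging free press the red record key to its halfway stop, keep it there about a second while the reading settles, then press it fully down. Then take the roll off and set it down flat, without dropping it, in the free end of the shallow tray next to the roll of tape, and fold the empty arm flat up against the scale again. Leave the things round about where they stand.

Things in the scene. Friction and masses are not known exactly. Their poses are not given: they have to be found in the camera images.
- scale: Counting scale, fixed, off-white, 200 x 300 x 176 mm; origin: centre of its underside (front lip at x = -85 mm, back at +115). z up, y across it (left seen from the front), the front faces its -x. In front a 25 deg keypad slope, behind it the weighing face, leaning back 40 deg from vertical. The folding arm is on the right (y = -75 mm), the red record key on the left (y = +85 mm).
- hook (a joint): Hinge of the hanging arm, rad: 0 = folded flat, up along the leaning face; 1.22 = swung down (tip toward the scale's -x) to its stop, where the arm slants out and up, 60 deg above horizontal. Axis: the scale's y through hook_hinge. Friction hinge: stays where left, about 1 N at the tip moves it. At the start 0 to 0.3.
- hook_hinge (a point): Point on the hinge axis of the arm, on the arm's centre line, 24 mm out from the face; its axes are the scale's.
- hook_tip (a point): Centre of the red ball (12 mm across) at the arm's end, 76 mm from the hinge; pinch it from both sides. z points along the arm away from the hinge, y across the scale. The steel arm is 9 mm thick; folded it runs 24 mm off the face (18 mm over the rubber pad behind the tip); its black collar (30 mm across) faces the tip at 28 mm from the hinge.
- hook_seat (a point): Point on the arm's centre line 43 mm from the hinge: where the roll's centre belongs when the roll rests against the collar. Axes as hook_tip.
- key_top (a point): Centre of the top of the red record key, a round cap 32 mm across, 24 mm out of the keypad slope, in a black ring 10 mm high. z points out of the key (25 deg from vertical, leaning to the front); press along -z. 1.4 to 3.2 N over the first 5 mm to the halfway stop; going on takes 13 N, and 15.5 N at the full 10 mm. Springs back.
- key_half (a joint): First stage of the record key, m: 0 = out, 0.005 = at the halfway stop (and while fully down).
- key_full (a joint): Second stage of the record key, m: 0 = not begun, 0.005 = fully down.
- label_roll: White roll of labels, 68 mm across, 30 mm high, 0.09 kg, lying flat on the table at the start; hole through it 18 mm across. Origin: centre of its underside, z along its axis.
- roll_center (a point): Middle of the label roll, 15 mm above its origin on its axis.
- tray: Shallow beige tray, fixed, 108 (x) x 235 (y) x 16 mm, walls 3 to 4 mm, floor 3 mm thick; origin: centre of its underside. The half toward its own -y is free, the tape roll lies in the +y half.
- tape_clear: Bystander: yellowish roll of tape, 68 mm across, 18 mm high, lying in the tray; origin: centre of underside.
- glue_stick: Bystander: blue and yellow glue stick, standing, 28 mm across, 86 mm high, near the label roll; origin: centre of underside.
- parts_jar: Bystander: cream jar with a green lid, 47 mm across, 55 mm high, near the label roll; origin: centre of underside.
- tape_dispenser: Bystander: blue tape dispenser, 64 (x) x 181 (y) x 127 mm; origin: centre of underside.
- tape_kraft: Bystander: brown roll of tape, 108 mm across, 48 mm high; origin: centre of underside.
- carton_4: Bystander: white carton with a red mark, 110 (x) x 66 (y) x 28 mm; origin: centre of underside.
- carton_0: Bystander: white carton with a blue mark, 105 (x) x 62 (y) x 32 mm; origin: centre of underside.
Mind the look-alikes: they are no part of the job. What is shaped like the label_roll but pink is not meant.

How it is judged:
By the outcome, as a careful person would: the job done as asked, in the order asked, and still so for the second after the job is handed in, with the robot touching nothing.
It also fails if it takes over 72 s, if anything falls off the work surface, if the arm or the gripper's body presses on something with over 40 N, if the wrist force passes 120 N, or if a joint passes its speed limit or range.

## Robot

A 6-joint arm with a two-finger parallel gripper is mounted at the origin on a cart in front of the work surface, level with it; the furniture and walls round the work are solid. World frame = base frame: x ahead of the robot, y to its left, z up, the work surface at z = 0. Lengths are in m, angles in rad, forces in N, time in s.
With the tool pointing down it reaches from about 0.375 to 0.925 m from the base axis. Payload 5.7 kg.
Tool frame: the origin (TCP) lies at the very end of the fingers, on their centre line; the grasp point (between the pads) lies robot.hold_point_z behind it (robot.hold_point_z is the distance from the TCP to the grasp point, in m); z points along the fingers, y is the line along which they close (so a half turn about z gives the same grasp; the last joint's range is limited). The gripper opens to 85 mm and grips with 20 to 120 N. Pads are 22 mm wide; open, the fingers measure 114 mm over their backs; the gripper's body (76 mm by 85 mm) begins 54 mm behind the grasp point. The pads swing forward as they close: fully open they stand 13 mm farther back than shut.
Start: joints at [-1.265, 0.359, 1.51, -0, 1.272, -0.115], TCP at [0.245, -0.548, 0.231] pointing down, gripper open.
Joint ranges: [-2.97, 2.97], [-1.01, 2.36], [0.21, 2.38], [-0.96, 4.11], [0.2, 2.71], [-2.98, 2.98]. Speed limits (rad/s): [2.39, 2.39, 3.14, 3.14, 3.14, 3.14].

## Interface

Orientations are given as a rotation vector (axis times angle).
In Python, from workcell import robot gives the robot as it stands.
- The arm moves only by the tool carry_out, never from a script. Its argument "increments" is a list of rows, each a list of 5 numbers: the opening, from 0 (shut) to 1 (fully open), then the shift along the tool's x, y, z in m, then the turn about the tool's z in rad. A call has 1 to 10 rows; each row is the pose to reach, as a shift and turn from the pose commanded when the call began, along the tool's axes at that moment; what a row does not reach only later rows make up. A row lasts 1/8 s, in which the tool goes at most 62.5 mm and 10.7 degrees, less where a joint would pass 70% of its speed; a pose out of reach is approached as far as the arm can. A call with a gripper value outside its range is refused whole. The fingers move at their own pace and stop on an object; "grip_force" is the grip in N (left out, the last holds). Time passes only in rows, so rows that repeat a pose let the fingers close. It gives the time, the measured TCP pose, the force, the opening and the grip force at its end, in the units of the state.
- robot.state(): the state, without advancing time (a new reading comes with each control period).
- robot.read_camera(name): name is "scene" or "top" or "wrist"; returns the picture (420x560x3 uint8, blue, green, red); there is no depth.
- robot.camera_params(name): a dict with "vfov" (degrees; the focal length in pixels is half the picture's height over the tangent of half this angle, whatever the lens; pixels are square), "cx", "cy" (the principal point, pixels), "origin" and "orientation" of the camera in the world. Camera axes: x right, y down, z forward; pixel columns grow to the right and rows downward; lengths in m; the calibration is good to about 2 mm. A picture is of the moment at which its call begins: read the wrist's pose just before it. camera_params takes no time and is no camera call; for the wrist camera it gives the pose at the moment of the call.
- robot.finish_job(): hands the job in; it is judged then, once.
The state is a dict: "time_s": time; "joint_pos": joint angles; "qvel": joint speeds; "joint_torque": joint torques, N m; "tcp_pos": TCP position; "ee_rot": TCP orientation; "ft_force": force on the tool from outside, world axes, zero at the start; "ft_torque": the same for the moment, N m; "finger_gap": finger opening in m; "grasp_force": force on a finger pad.
Only numpy, scipy, OpenCV 4.12 (cv2) and the standard library are available. Lean on these libraries where they do the work, as an engineer would, in place of code of your own. Each camera call takes 0.05 s, during which the arm holds its last target. There are 200 camera calls.

## Working session

There is one attempt and no reset: what is moved stays moved. The work goes in short steps, Python scripts to look and compute and a tool call to move; the robot and the scene stay as the last step left them, time stands still between calls to the robot, and variables do not carry over. Pictures are saved under pics/ and viewed, at most 10 in all, crops included, and the job is handed in when it is done.

Besides the shell and the picture viewer there is one more tool, called after ">>>" by a JSON object that holds its "method" and its "body", one argument or row to a line. carry_out: Moves the arm, as the interface text tells. Its arguments: {"type":"object","properties":{"increments":{"type":"array"},"grip_force":{"type":"number"}},"required":["increments"]}

```bash
mkdir -p pics; ls
cat > h.py <<'E'
import numpy as np, cv2
from scipy.spatial.transform import Rotation as R
from workcell import robot
def cam(n):
    p=robot.camera_params(n); return p
def K(p):
    f=210/np.tan(np.radians(p['vfov'])/2); return f
def rot(o):
    o=np.array(o,float)
    return o if o.shape==(3,3) else (R.from_rotvec(o).as_matrix() if o.size==3 else R.from_quat(o).as_matrix())
def ray(p,u,v):
    f=K(p); d=rot(p['orientation'])@np.array([(u-p['cx'])/f,(v-p['cy'])/f,1.]); return np.array(p['origin']),d/np.linalg.norm(d)
def onz(p,u,v,z):
    o,d=ray(p,u,v); return o+d*(z-o[2])/d[2]
def tri(rs):
    A=np.zeros((3,3));b=np.zeros(3)
    for o,d in rs:
        M=np.eye(3)-np.outer(d,d);A+=M;b+=M@o
    x=np.linalg.solve(A,b); return x,[np.linalg.norm((np.eye(3)-np.outer(d,d))@(x-o)) for o,d in rs]
def proj(p,X):
    c=rot(p['orientation']).T@(np.array(X)-p['origin']); f=K(p); return c[0]/c[2]*f+p['cx'],c[1]/c[2]*f+p['cy']
E
python3 - <<'E'
from h import *
print(robot.state(), robot.hold_point_z)
for n in("scene","top","wrist"):
    p=cam(n);print(n,p);cv2.imwrite(f"pics/{n}0.png",robot.read_camera(n))
import pickle
E
```

```text
pics
{'time_s': 0.0, 'joint_pos': array([-1.26508988e+00,  3.59494525e-01,  1.51145996e+00,  1.23238269e-05,
        1.27249312e+00, -1.15077648e-01]), 'qvel': array([-3.11801269e-04,  9.04828240e-05, -2.22330168e-04,  5.91047551e-05,
       -1.08030177e-03, -2.55225874e-04]), 'joint_torque': array([ 8.42865302e-04, -5.27620304e+01, -2.78613353e+01, -2.80868210e-05,
        1.30099701e-02,  1.71182774e-05]), 'tcp_pos': array([ 0.24488535, -0.5469928 ,  0.23044935]), 'ee_rot': array([-3.07051203e+00, -6.55709180e-01,  2.58734816e-04]), 'ft_force': array([-0.47871851,  0.11875366,  0.45751958]), 'ft_torque': array([-0.01004984,  0.03396439,  0.00153484]), 'grasp_force': 0.0, 'finger_gap': 0.08511492312211974} 0.0187
scene {'vfov': 43.98315168351493, 'cx': 279.4762172775087, 'cy': 212.10057355371225, 'origin': array([0.71825794, 1.50090317, 0.90125555]), 'orientation': array([-0.13328808, -2.60997326,  1.59883501])}
top {'vfov': 47.10172758399206, 'cx': 284.18025531148976, 'cy': 207.05948017905493, 'origin': array([-0.58273077, -0.55310054,  1.68118423]), 'orientation': array([-2.18671793,  1.28130976, -0.46857647])}
wrist {'vfov': 71.56434167750952, 'cx': 280.60619933508053, 'cy': 209.2892595233379, 'origin': array([ 0.31775282, -0.51367372,  0.37278618]), 'orientation': array([ 2.40437758, -1.55924539, -0.25106795])}
```

View pics/scene0.png

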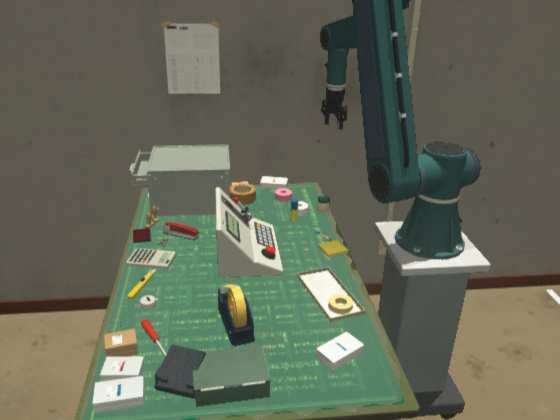

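View pics/top0.png

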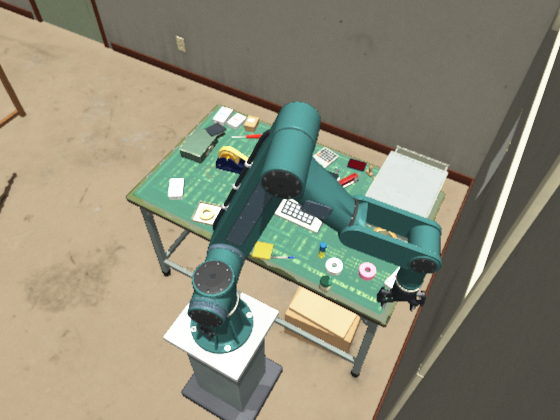

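Scene view: the white roll is at (301,208) behind the glue stick (294,210), the pink look-alike at (284,194), and the scale's key at (269,251). Top view: the white roll is at (334,266), the pink one at (368,270), the jar at (325,283), the glue stick at (323,248). The candidates are white, pink, and the yellowish tape in the tray at scene (341,302); I choose white. Next, close crops.

Run:
```python
from h import *
s=cv2.imread('pics/scene0.png');t=cv2.imread('pics/top0.png')
rs=lambda im,u0,v0,w,h,k:cv2.resize(im[v0:v0+h,u0:u0+w],None,fx=k,fy=k,interpolation=cv2.INTER_CUBIC)
C=np.zeros((600,800,3),np.uint8)
C[:600,:500]=rs(s,210,180,125,150,4)   # scene crop x4 from (210,180)
C[:300,500:800]=rs(t,310,235,75,75,4)  # top from (310,235)
C[300:600,500:800]=rs(s,290,262,75,75,4) # tray
cv2.imwrite('pics/c1.png',C)
cv2.imwrite('pics/w0b.png',cv2.resize(cv2.imread('pics/wrist0.png'),(800,600)))
```

```text
(no output)
```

View pics/c1.png

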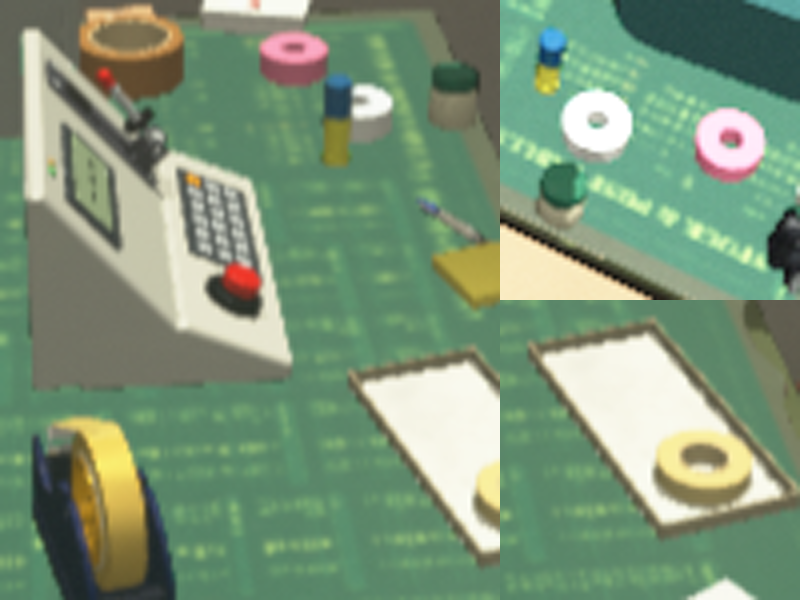

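View pics/w0b.png

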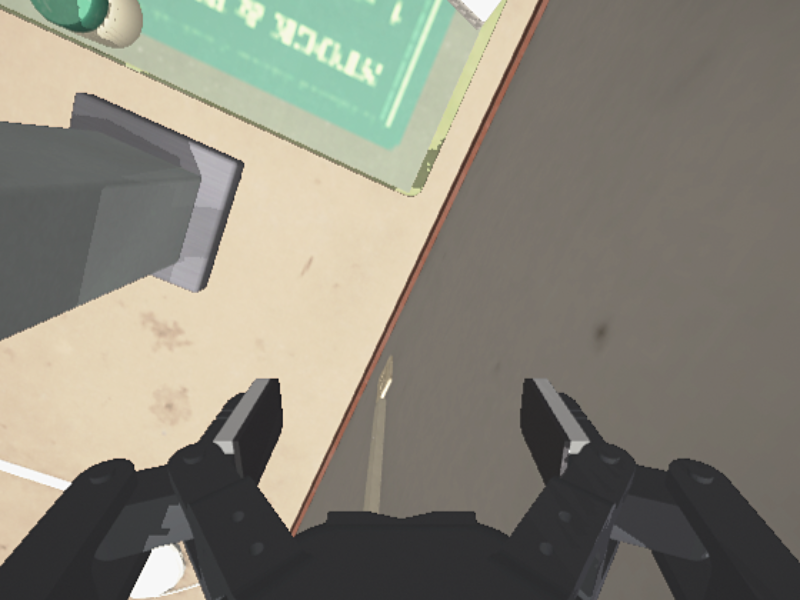

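Crops: the scene picture shows the white roll at (301.5,207), partly hidden by the glue stick, the red key cap at (270.5,248), the red ball at (236.3,199), and the lip corners of the scale at (282.5,273) and (218.7,277). The top picture shows the white roll at (334,266), upper face about (334.2,265). The wrist sees only the jar so far. Working out coarse positions.

Run:
```python
from h import *
s=cam('scene');t=cam('top')
S=lambda cu,cv:(210+cu/4-.4,180+cv/4-.4)
T=lambda cu,cv:(310+(cu-500)/4-.4,235+cv/4-.4)
Y=lambda cu,cv:(290+(cu-500)/4-.4,262+(cv-300)/4-.4)
np.set_printoptions(precision=4,suppress=True)
print('roll hole top',onz(t,*T(597,120),.03), 'scene',onz(s,*S(362,104),.03))
print('tri',tri([ray(t,*T(597,120)),ray(s,*S(362,104))]))
print('pink',onz(t,*T(732,138),.03))
print('jar',onz(t,*T(565,182),.055),onz(s,*S(453,72),.055))
print('glue',onz(t,*T(551,37),.086),onz(s,*S(339,80),.086))
a=onz(s,*S(290,372),0);b=onz(s,*S(35,388),0);print('lip/back left',a,b,np.linalg.norm(a-b))
for q in [(528,345),(655,322),(662,530),(798,495)]: print('tray',onz(s,*Y(*q),.016))
print('tapeclear',onz(s,*Y(705,457),.021))
ex=(b-a)/np.linalg.norm(b-a);ey=np.array([-ex[1],ex[0],0]);o=a+.085*ex-.15*ey;print('scale o',o,'yaw',np.arctan2(ex[1],ex[0]))
for z in(.06,.07,.08):print('key',onz(s,*S(240,270),z))
for z in(.16,.18,.2,.22):
  P=onz(s,*S(105,76),z);print('ball',P,'scale frame',(P-o)@ex,(P-o)@ey)
```

```text
roll hole top [ 0.4179 -0.2634  0.03  ] scene [ 0.4191 -0.2482  0.03  ]
tri (array([ 0.4187, -0.2618,  0.0246]), [np.float64(0.0022640577135834743), np.float64(0.0022640577135833407)])
pink [ 0.4654 -0.3896  0.03  ]
jar [ 0.3245 -0.2707  0.055 ] [ 0.3305 -0.2601  0.055 ]
glue [ 0.4488 -0.192   0.086 ] [ 0.4518 -0.1862  0.086 ]
lip/back left [0.5356 0.1551 0.    ] [0.7329 0.1607 0.    ] 0.19737964507664704
tray [0.4948 0.1841 0.016 ]
tray [0.3912 0.1604 0.016 ]
tray [0.4371 0.4123 0.016 ]
tray [0.3358 0.3833 0.016 ]
tapeclear [0.3923 0.3417 0.021 ]
scale o [0.6248 0.0076 0.    ] yaw 0.02825880228495527
key [0.5699 0.0982 0.06  ]
key [0.5717 0.1149 0.07  ]
key [0.5734 0.1315 0.08  ]
ball [ 0.6681 -0.0544  0.16  ] scale frame 0.041491657989189475 -0.06317142525638385
ball [ 0.6695 -0.0124  0.18  ] scale frame 0.044029861290683245 -0.021263194600331537
ball [0.6708 0.0296 0.2   ] scale frame 0.04656806459217715 0.020645036055721665
ball [0.6722 0.0715 0.22  ] scale frame 0.049106267893670924 0.0625532667117742
```

```bash
cat >> h.py <<'E'
np.set_printoptions(precision=4,suppress=True)
def go(xyz,yaw):
    """tool-frame shift and turn from the present (measured) pose to a tool-down pose with tool x at yaw"""
    st=robot.state();M=rot(st['ee_rot']);y0=np.arctan2(M[1,0],M[0,0])
    return 'shift',M.T@(np.array(xyz)-st['tcp_pos']),'turn',(y0-yaw+np.pi)%(2*np.pi)-np.pi
E
python3 - <<'E'
from h import *
p=cam('wrist');M=rot(robot.state()['ee_rot'])
print(M,'\ncam axes in tool\n',M.T@rot(p['orientation']),'origin in tool',M.T@(p['origin']-robot.state()['tcp_pos']))
print(go((.42,-.26,.24),.03), go((.40,-.25,.24),np.pi/4))
E
```

```text
[[ 0.9128  0.4084 -0.0004]
 [ 0.4084 -0.9128  0.0014]
 [ 0.0002 -0.0015 -1.    ]] 
cam axes in tool
 [[-0.0008 -0.9501 -0.312 ]
 [ 1.     -0.0008 -0.    ]
 [-0.0002 -0.312   0.9501]] origin in tool [ 0.0802 -0.001  -0.1423]
('shift', array([ 0.2771, -0.1906, -0.0091]), 'turn', np.float64(0.3907161463726543)) ('shift', array([ 0.2629, -0.2079, -0.009 ]), 'turn', np.float64(-0.3646820170247942))
```

>>> {"method": "carry_out", "body": {
  "increments": [
    [1, 0.046, -0.032, 0, -0.03],
    [1, 0.092, -0.064, 0, -0.06],
    [1, 0.138, -0.096, 0, -0.09],
    [1, 0.184, -0.128, 0, -0.12],
    [1, 0.23, -0.16, 0, -0.15],
    [1, 0.277, -0.19, 0, -0.15],
    [1, 0.277, -0.19, 0, -0.15],
    [1, 0.277, -0.19, 0, -0.15],
    [1, 0.277, -0.19, 0, -0.15]
  ]
}}

```text
time_s: 1.27
tcp_pos: [0.4198, -0.2621, 0.2312]
ee_rot: [3.015, 0.882, -0.001]
ft_force: [0.3, 0.7, -0.0]
finger_gap: 0.0852
grasp_force: 0.0
```

Run:
```python
from h import *
import pickle
st=robot.state();p=cam('wrist');im=robot.read_camera('wrist');cv2.imwrite('pics/w1.png',im);pickle.dump(p,open('w1.pkl','wb'))
print(st['tcp_pos'],st['ft_force'])
cv2.imwrite('pics/w1b.png',cv2.resize(im,(800,600),interpolation=cv2.INTER_CUBIC))
```

```text
[ 0.4198 -0.2621  0.2312] [ 0.2904  0.7191 -0.0186]
```

View pics/w1b.png

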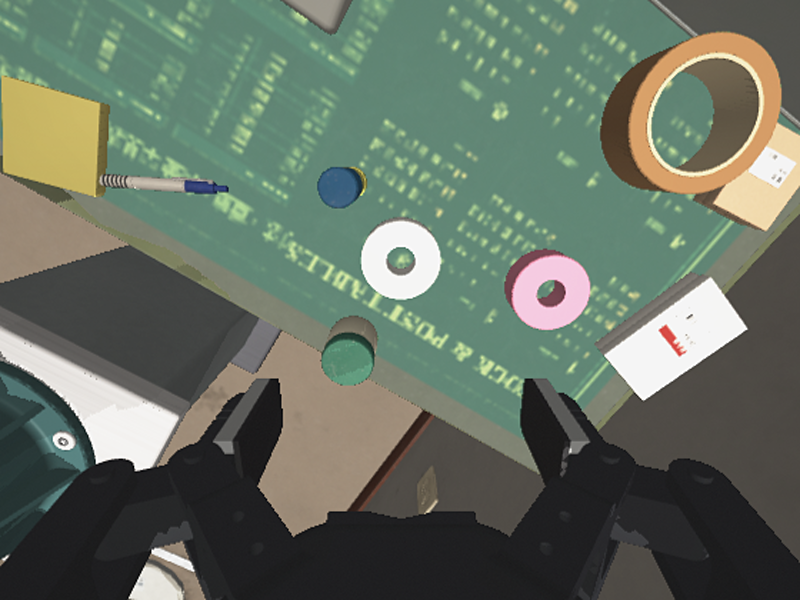

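Wrist view: white roll with its top centre at (280.3,182) in full-picture pixels, pink at (385,203), jar lid at (244,251), glue cap at (238.5,131). The white roll stands clearly apart from the pink one.

Run:
```python
from h import *
import pickle
p=pickle.load(open('w1.pkl','rb'));t=cam('top');s=cam('scene')
im=cv2.imread('pics/w1.png');m=cv2.inRange(im,(205,205,205),(255,255,255));n,l,stt,c=cv2.connectedComponentsWithStats(m)
for i in range(1,n):
    if stt[i,4]>300: print(stt[i],c[i])
u=(280.3,181.8)
print('roll',onz(p,*u,.03),onz(t,333.9,264.6,.03),tri([ray(p,*u),ray(t,333.9,264.6)]),tri([ray(p,*u),ray(s,300.1,205.6)]))
# width check at z=.03
a=onz(p,361*.7,260*.7,.03);b=onz(p,441*.7,260*.7,.03);print('dia',np.linalg.norm(a-b))
print('jar',onz(p,348*.7,359*.7,.055),'glue',onz(p,341*.7,187*.7,.086))
print(go((.418,-.262,.012),.57))
```

```text
[524 102  34  30 521] [540.0077 116.4261]
[ 253  155   56   55 2060] [280.1087 181.5767]
[ 423  194  100   86 3748] [473.3927 237.5504]
[   0  232  125   97 4086] [ 68.8478 284.5252]
[ 90 397  37  23 526] [107.1863 410.4753]
roll [ 0.421  -0.2598  0.03  ] [ 0.418  -0.2636  0.03  ] (array([ 0.4205, -0.2616,  0.0252]), [np.float64(0.001251737877824996), np.float64(0.0012517378778248794)]) (array([ 0.4183, -0.2605,  0.0236]), [np.float64(0.0013808416236769747), np.float64(0.001380841623676917)])
dia 0.06740667452565713
jar [ 0.3297 -0.2656  0.055 ] glue [ 0.4521 -0.1929  0.086 ]
('shift', array([-0.0013, -0.0011,  0.2192]), 'turn', np.float64(-0.001017649916757346))
```

>>> {"method": "carry_out", "body": {
  "increments": [
    [1, 0, -0.001, 0.06, 0],
    [1, 0, -0.001, 0.12, 0],
    [1, 0, -0.001, 0.17, 0],
    [1, 0, -0.001, 0.21, 0],
    [1, 0, -0.001, 0.23, 0],
    [1, 0, -0.001, 0.23, 0]
  ]
}}

```text
time_s: 2.08
tcp_pos: [0.4183, -0.2604, -0.0001]
ee_rot: [-3.012, -0.881, 0.003]
ft_force: [-0.1, -0.5, -0.1]
finger_gap: 0.0851
grasp_force: 0.0
```

>>> {"method": "carry_out", "body": {
  "increments": [
    [0.6, 0, 0, 0, 0],
    [0.6, 0, 0, 0, 0],
    [0.6, 0, 0, 0, 0],
    [0.6, 0, 0, 0, 0],
    [0.6, 0, 0, 0, 0]
  ],
  "grip_force": 20
}}

```text
time_s: 2.7
tcp_pos: [0.4204, -0.2609, 0.0022]
ee_rot: [3.013, 0.884, 0.001]
ft_force: [-0.9, -0.9, 7.5]
finger_gap: 0.0671
grasp_force: 23.5
```

The grasp works, and the closing pads located the roll at (0.4204,-0.2609). The hanging arm has to come down first, though, so I release the roll and go to the scale.

>>> {"method": "carry_out", "body": {
  "increments": [
    [1, 0, 0, 0, 0],
    [1, 0, 0, 0, 0],
    [1, 0, 0, -0.003, 0],
    [1, 0, 0, -0.05, 0],
    [1, 0, 0, -0.11, 0],
    [1, 0, 0, -0.17, 0],
    [1, 0, 0, -0.23, 0],
    [1, 0, 0, -0.26, 0],
    [1, 0, 0, -0.26, 0]
  ]
}}

```text
time_s: 3.82
tcp_pos: [0.4211, -0.2612, 0.2641]
ee_rot: [3.01, 0.883, 0.005]
ft_force: [-0.2, -0.2, -0.8]
finger_gap: 0.0856
grasp_force: 0.0
```

Run:
```python
from h import *
print(go((.60,-.045,.30),.03))
```

```text
('shift', array([ 0.2675, -0.0851, -0.0359]), 'turn', np.float64(0.5409171701315856))
```

>>> {"method": "carry_out", "body": {
  "increments": [
    [1, 0.05, -0.016, -0.01, 0.11],
    [1, 0.1, -0.032, -0.02, 0.22],
    [1, 0.15, -0.048, -0.03, 0.33],
    [1, 0.2, -0.064, -0.036, 0.44],
    [1, 0.25, -0.08, -0.036, 0.54],
    [1, 0.268, -0.085, -0.036, 0.54],
    [1, 0.268, -0.085, -0.036, 0.54],
    [1, 0.268, -0.085, -0.036, 0.54]
  ]
}}

```text
time_s: 4.82
tcp_pos: [0.5981, -0.0449, 0.2965]
ee_rot: [3.141, 0.048, -0.003]
ft_force: [0.1, 0.2, -0.0]
finger_gap: 0.0854
grasp_force: 0.0
```

Run:
```python
from h import *
import pickle
st=robot.state();p=cam('wrist');im=robot.read_camera('wrist');cv2.imwrite('pics/w2.png',im);pickle.dump(p,open('w2.pkl','wb'))
print(st['tcp_pos'],st['ee_rot'])
cv2.imwrite('pics/w2b.png',cv2.resize(im,(800,600),interpolation=cv2.INTER_CUBIC))
```

```text
[ 0.5981 -0.0449  0.2965] [ 3.141   0.0481 -0.0034]
```

View pics/w2b.png

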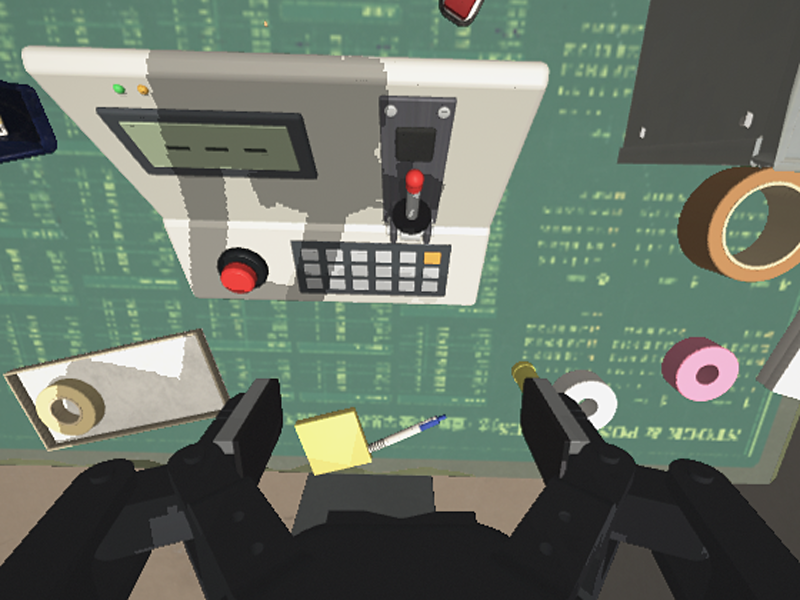

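Wrist view of the scale: red ball at (290.5,126.7), key cap top at (167.3,195.3), arm base brackets at about (288,168), front lip corners (136.5,208.6) and (332.5,212.8), top edge corners (17.5,35) and (383,47.6). Tray corners are at (5,262), (141,231) and (159,286), with the tape at (49,284).

Run:
```python
from h import *
import pickle
from scipy.optimize import least_squares
p=pickle.load(open('w2.pkl','rb'));s=cam('scene')
S=lambda cu,cv:(210+cu/4-.4,180+cv/4-.4)
b,e=tri([ray(p,290.3,126.5),ray(s,*S(105,76))]);print('ball',b,e)
k,e=tri([ray(p,167,195),ray(s,*S(242,268))]);print('key',k,e)
hg,e=tri([ray(p,288,164),ray(s,*S(148,152))]);print('bracket',hg,e)
L=onz(p,136.3,208.6,.02);Rr=onz(p,332.5,212.8,.02)
tri_l=tri([ray(p,136.3,208.6),ray(s,*S(290,358))]);print('lipL',tri_l,'at z=.02',L,Rr,np.linalg.norm(L-Rr))
TL=tri([ray(p,18,35),ray(s,*S(28,32))]);print('topL?',TL)
A=onz(p,18,36,.176);B=onz(p,383,47,.176);print('top',A,B,np.linalg.norm(A-B),'yaw',np.arctan2(-(A-B)[0],(A-B)[1]), np.arctan2(-(L-Rr)[0],(L-Rr)[1]))
for q in [(5,262),(141,231),(159,286),(34,315)]: print('tray',onz(p,*q,.016))
print('tape',onz(p,48,282,.021))
```

```text
ball [ 0.6674 -0.0509  0.1617] [np.float64(0.0007912608244014033), np.float64(0.0007912608244014343)]
key [0.5698 0.1057 0.0661] [np.float64(0.0006825274415853467), np.float64(0.0006825274415854328)]
bracket [ 0.6269 -0.052   0.0903] [np.float64(0.0064675797131686875), np.float64(0.006467579713168814)]
lipL (array([0.5369, 0.1704, 0.0234]), [np.float64(0.0011966328041189197), np.float64(0.0011966328041189563)]) at z=.02 [0.5344 0.1722 0.02  ] [ 0.5365 -0.1248  0.02  ] 0.29702971427124414
topL? (array([0.7206, 0.0954, 0.2676]), [np.float64(0.008221801209468952), np.float64(0.008221801209468915)])
top [0.7298 0.1682 0.176 ] [ 0.7308 -0.1222  0.176 ] 0.2903766371107952 yaw 0.003123206992617425 0.006981846800785747
tray [0.4351 0.3988 0.016 ]
tray [0.4962 0.1715 0.016 ]
tray [0.3974 0.1534 0.016 ]
tray [0.3327 0.376  0.016 ]
tape [0.4029 0.3328 0.021 ]
```

Fit: scale origin about (0.62,0.0225) with yaw near 0.01, ball at (0.667,-0.051,0.162), q about 0.15, hinge about (0.627,0.097). All of this agrees with the given sizes. Next I pinch the ball.

Run:
```python
from h import *
print(go((.667,-.051,.147),.01))
```

```text
('shift', array([0.0688, 0.0079, 0.1497]), 'turn', np.float64(0.019939426740145372))
```

>>> {"method": "carry_out", "body": {
  "increments": [
    [0.7, 0.035, 0.004, 0, 0.02],
    [0.7, 0.069, 0.008, 0.03, 0.02],
    [0.7, 0.069, 0.008, 0.08, 0.02],
    [0.7, 0.069, 0.008, 0.125, 0.02],
    [0.7, 0.069, 0.008, 0.15, 0.02],
    [0.7, 0.069, 0.008, 0.15, 0.02]
  ],
  "grip_force": 20
}}

```text
time_s: 5.62
tcp_pos: [0.666, -0.0508, 0.1451]
ee_rot: [-3.141, -0.015, 0.008]
ft_force: [0.8, 0.1, -0.2]
finger_gap: 0.0594
grasp_force: 0.0
```

>>> {"method": "carry_out", "body": {
  "increments": [
    [0, 0, 0, 0, 0],
    [0, 0, 0, 0, 0],
    [0, 0, 0, 0, 0],
    [0, 0, 0, 0, 0],
    [0, 0, 0, 0, 0],
    [0, 0, 0, 0, 0]
  ]
}}

```text
time_s: 6.38
tcp_pos: [0.6702, -0.0509, 0.1486]
ee_rot: [3.14, 0.017, 0.006]
ft_force: [2.1, -5.0, 4.2]
finger_gap: 0.0098
grasp_force: 19.6
```

>>> {"method": "carry_out", "body": {
  "increments": [
    [0, -0.007, 0.001, -0.004, 0],
    [0, -0.0143, 0.001, -0.007, 0],
    [0, -0.022, 0.001, -0.0092, 0],
    [0, -0.0297, 0.001, -0.0108, 0],
    [0, -0.038, 0.001, -0.0115, 0],
    [0, -0.0456, 0.001, -0.0113, 0],
    [0, -0.0456, 0.001, -0.0113, 0]
  ]
}}

```text
time_s: 7.25
tcp_pos: [0.6225, -0.0512, 0.1598]
ee_rot: [3.141, 0.017, 0.001]
ft_force: [0.2, -2.2, 7.5]
finger_gap: 0.0096
grasp_force: 20.4
```

>>> {"method": "carry_out", "body": {
  "increments": [
    [0, -0.008, 0, -0.0005, 0],
    [0, -0.0157, 0, 0.0015, 0],
    [0, -0.0257, 0, 0.0052, 0],
    [0, -0.0327, 0, 0.009, 0],
    [0, -0.036, 0, 0.0105, 0],
    [0, -0.036, 0, 0.0105, 0]
  ]
}}

```text
time_s: 8.0
tcp_pos: [0.5852, -0.0513, 0.1477]
ee_rot: [-3.141, -0.017, 0.005]
ft_force: [-2.8, -1.9, 5.9]
finger_gap: 0.0096
grasp_force: 20.9
```

>>> {"method": "carry_out", "body": {
  "increments": [
    [0, -0.003, 0, -0.001, 0],
    [0, -0.006, 0, 0.0005, 0],
    [0, -0.0085, 0, 0.0015, 0],
    [0, -0.0085, 0, 0.0015, 0]
  ]
}}

```text
time_s: 8.5
tcp_pos: [0.5828, -0.0515, 0.1471]
ee_rot: [-3.141, -0.016, -0.013]
ft_force: [9.5, 1.0, -5.0]
finger_gap: 0.0095
grasp_force: 20.4
```

The arm is at its stop: it resists with about 10 N. Now I release it, go up and look.

>>> {"method": "carry_out", "body": {
  "increments": [
    [0, 0.006, 0, 0, 0],
    [0.5, 0.006, 0, 0, 0],
    [0.5, 0.006, 0, 0, 0],
    [0.7, 0.006, 0, 0, 0],
    [0.7, 0.006, 0, -0.05, 0],
    [0.7, 0.006, 0, -0.11, 0],
    [1, 0.006, 0, -0.15, 0],
    [1, 0.006, 0, -0.15, 0],
    [1, 0.006, 0, -0.15, 0]
  ]
}}

```text
time_s: 9.62
tcp_pos: [0.5839, -0.0515, 0.2959]
ee_rot: [-3.141, -0.017, 0.002]
ft_force: [-0.2, 0.0, 0.1]
finger_gap: 0.0854
grasp_force: 0.0
```

Run:
```python
from h import *
import pickle
st=robot.state();p=cam('wrist');im=robot.read_camera('wrist');s=robot.read_camera('scene');cv2.imwrite('pics/w3.png',im);cv2.imwrite('pics/s3.png',s);pickle.dump(p,open('w3.pkl','wb'))
print(st['tcp_pos'],st['ee_rot'])
C=np.zeros((600,800,3),np.uint8)
C[:600,:400]=cv2.resize(im[120:320,220:353],(400,600),interpolation=cv2.INTER_CUBIC)  # x3 from (220,120)
C[:600,400:]=cv2.resize(s[180:280,215:282],(400,600),interpolation=cv2.INTER_CUBIC) # x6
cv2.imwrite('pics/c3.png',C)
```

```text
[ 0.5839 -0.0515  0.2959] [-3.1411 -0.017   0.0017]
```

View pics/c3.png

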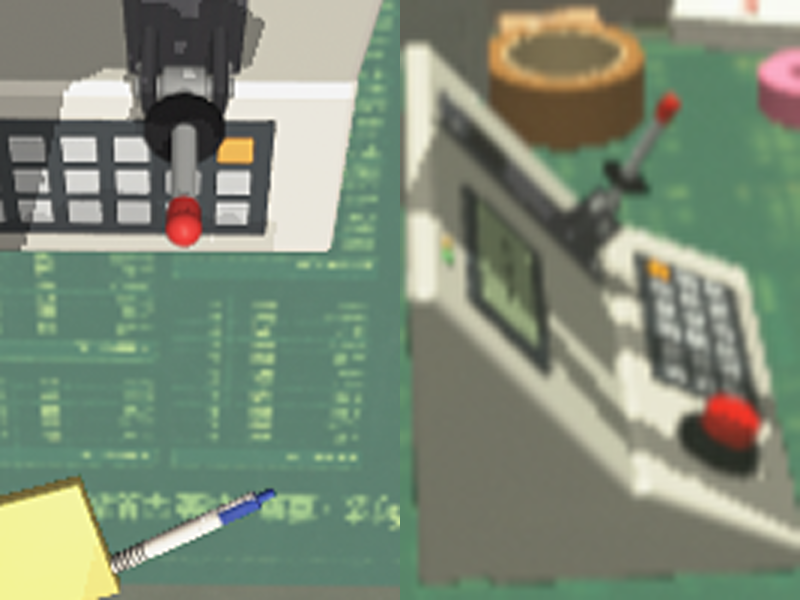

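The arm is down: ball at wrist (281.3,195.7) and scene (259.7,197.1), collar at wrist (281.4,161.5) and scene (252.5,209.2).

Run:
```python
from h import *
import pickle
p=pickle.load(open('w3.pkl','rb'));s=cam('scene')
b,e=tri([ray(p,281.2,195.7),ray(s,259.7,197.1)]);print('ball',b,e)
c,e=tri([ray(p,281.4,161.5),ray(s,252.5,209.2)]);print('collar',c,e)
d=b-c;print(np.linalg.norm(d),d/np.linalg.norm(d),np.degrees(np.arctan2(d[2],-d[0])))
print(go((.4207,-.261,.30),.57))
```

```text
ball [ 0.5886 -0.051   0.1647] [np.float64(0.000901406483169368), np.float64(0.0009014064831694979)]
collar [ 0.6137 -0.0511  0.1204] [np.float64(0.00026733643175907827), np.float64(0.0002673364317591678)]
0.05087793290462062 [-0.4931  0.0013  0.87  ] 60.45823224025415
('shift', array([-0.1649,  0.2078, -0.0048]), 'turn', np.float64(-0.5592537718005808))
```

>>> {"method": "carry_out", "body": {
  "increments": [
    [1, -0.033, 0.0415, 0, -0.11],
    [1, -0.066, 0.083, 0, -0.22],
    [1, -0.099, 0.1245, 0, -0.33],
    [1, -0.132, 0.166, 0, -0.45],
    [1, -0.165, 0.208, 0, -0.56],
    [1, -0.165, 0.208, 0.05, -0.56],
    [1, -0.165, 0.208, 0.11, -0.56],
    [1, -0.165, 0.208, 0.17, -0.56],
    [1, -0.165, 0.208, 0.17, -0.56]
  ]
}}

```text
time_s: 10.85
tcp_pos: [0.4176, -0.2581, 0.1221]
ee_rot: [-3.004, -0.881, 0.011]
ft_force: [-0.3, 0.9, 0.3]
finger_gap: 0.0852
grasp_force: 0.0
```

Run:
```python
from h import *
print(go((.4207,-.261,.001),.57))
im=robot.read_camera('wrist');p=cam('wrist')
m=cv2.inRange(im,(205,205,205),(255,255,255));n,l,stt,c=cv2.connectedComponentsWithStats(m)
for i in range(1,n):
    if stt[i,4]>2000: print(stt[i],c[i],onz(p,*c[i],.03))
```

```text
('shift', array([0.0015, 0.0056, 0.121 ]), 'turn', np.float64(0.0005916183777348039))
[ 248  173   79   75 3995] [286.8801 209.5647] [ 0.4236 -0.262   0.03  ]
[ 399  208   76   69 3317] [436.3784 241.7881] [ 0.4701 -0.3898  0.03  ]
[ 484  253   76   88 3522] [527.8947 300.584 ] [ 0.4711 -0.504   0.03  ]
[   0  307   55   74 2164] [ 19.6285 340.6104] [ 0.1597 -0.1106  0.03  ]
```

>>> {"method": "carry_out", "body": {
  "increments": [
    [1, 0.001, 0.003, 0.04, 0],
    [1, 0.001, 0.003, 0.07, 0],
    [1, 0.001, 0.003, 0.07, 0],
    [1, 0.001, 0.003, 0.07, 0]
  ]
}}

```text
time_s: 11.4
tcp_pos: [0.4257, -0.2645, 0.0588]
ee_rot: [3.012, 0.884, 0.003]
ft_force: [0.9, -0.4, 1.0]
finger_gap: 0.0855
grasp_force: 0.0
```

Run:
```python
from h import *
print(go((.4207,-.261,.001),.57))
```

```text
('shift', array([-0.0024, -0.0059,  0.0577]), 'turn', np.float64(0.000985504947780047))
```

>>> {"method": "carry_out", "body": {
  "increments": [
    [1, -0.002, -0.005, 0.03, 0],
    [1, -0.002, -0.005, 0.05, 0],
    [1, -0.002, -0.005, 0.057, 0],
    [1, -0.002, -0.005, 0.057, 0],
    [1, -0.002, -0.005, 0.057, 0]
  ]
}}

```text
time_s: 12.02
tcp_pos: [0.4206, -0.2609, 0.0007]
ee_rot: [3.013, 0.884, 0.002]
ft_force: [0.5, -0.2, 0.5]
finger_gap: 0.0852
grasp_force: 0.0
```

Run:
```python
from h import *
print(go((.4207,-.261,.001),.57))
```

```text
('shift', array([ 0.    ,  0.0001, -0.0003]), 'turn', np.float64(0.0008227000287854835))
```

>>> {"method": "carry_out", "body": {
  "increments": [
    [0.6, 0, 0, 0, 0],
    [0.6, 0, 0, 0, 0],
    [0.6, 0, 0, 0, 0],
    [0.6, 0, 0, 0, 0],
    [0.6, 0, 0, -0.01, 0],
    [0.6, 0, 0, -0.04, 0],
    [0.6, 0, 0, -0.09, 0],
    [0.6, 0, 0, -0.15, 0],
    [0.6, 0, 0, -0.21, 0],
    [0.6, 0, 0, -0.21, 0]
  ],
  "grip_force": 20
}}

```text
time_s: 13.28
tcp_pos: [0.4225, -0.2624, 0.215]
ee_rot: [3.006, 0.882, 0.009]
ft_force: [-0.8, 0.1, -1.5]
finger_gap: 0.067
grasp_force: 23.7
```

Run:
```python
from h import *
print(go((.589,-.051,.21),.01))
```

```text
('shift', array([ 0.2543, -0.088 ,  0.0049]), 'turn', np.float64(0.5609561603597641))
```

>>> {"method": "carry_out", "body": {
  "increments": [
    [0.6, 0.04, -0.014, 0, 0.1],
    [0.6, 0.09, -0.031, 0, 0.2],
    [0.6, 0.14, -0.048, 0, 0.3],
    [0.6, 0.19, -0.066, 0, 0.4],
    [0.6, 0.23, -0.08, 0, 0.5],
    [0.6, 0.254, -0.088, 0, 0.56],
    [0.6, 0.254, -0.088, 0, 0.56],
    [0.6, 0.254, -0.088, 0, 0.56],
    [0.6, 0.254, -0.088, 0, 0.56]
  ]
}}

```text
time_s: 14.4
tcp_pos: [0.585, -0.0498, 0.2092]
ee_rot: [-3.142, -0.016, 0.002]
ft_force: [-1.0, 0.3, -0.2]
finger_gap: 0.0668
grasp_force: 23.7
```

Run:
```python
from h import *
import pickle
st=robot.state();p=cam('wrist');im=robot.read_camera('wrist');s=robot.read_camera('scene');cv2.imwrite('pics/w4.png',im);pickle.dump(p,open('w4.pkl','wb'))
print(st['tcp_pos'],st['ee_rot'],st['ft_force'],go((.5885,-.051,.19),.01))
C=np.zeros((600,800,3),np.uint8)
C[:600,:400]=cv2.resize(im[130:380,197:364],(400,600),interpolation=cv2.INTER_CUBIC)  # x2.4 from (197,130)
C[:600,400:]=cv2.resize(s[150:250,225:292],(400,600),interpolation=cv2.INTER_CUBIC) # x6
cv2.imwrite('pics/c4.png',C)
```

```text
[ 0.585  -0.0498  0.2092] [-3.1415 -0.016   0.002 ] [-1.0264  0.3254 -0.1554] ('shift', array([0.0031, 0.0012, 0.0195]), 'turn', np.float64(-0.00014971389948259528))
```

View pics/c4.png

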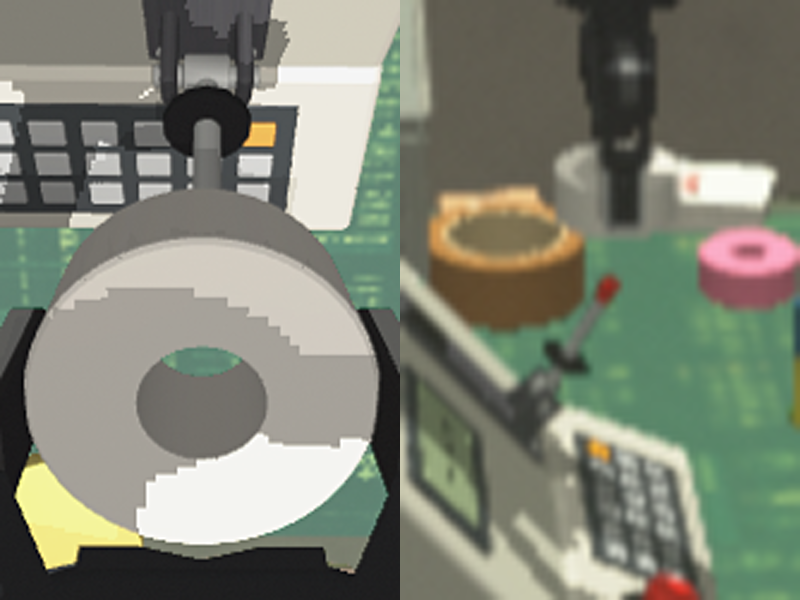

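The roll is held level. Its hole's top centre is at wrist (281.2,297.5). In the scene view the fingertips end near the roll's underside.

Run:
```python
from h import *
import pickle
p=pickle.load(open('w4.pkl','rb'));w3=pickle.load(open('w3.pkl','rb'))
for z in (.229,.237,.245):
    h=onz(p,281.2-.2,297.5-.2,z); 
    a=onz(p,197+25/2.4,130+385/2.4,z);b=onz(p,197+378/2.4,130+385/2.4,z);print(z,h,np.linalg.norm(a-b))
```

```text
0.229 [ 0.5791 -0.0491  0.229 ] 0.07160345231982698
0.237 [ 0.5847 -0.049   0.237 ] 0.06692142724471574
0.245 [ 0.5903 -0.049   0.245 ] 0.06223940216960444
```

>>> {"method": "carry_out", "body": {
  "increments": [
    [0.6, 0.002, 0.0015, 0.015, 0],
    [0.6, 0.002, 0.0015, 0.028, 0],
    [0.6, 0.002, 0.0015, 0.033, 0],
    [0.6, 0.002, 0.0015, 0.038, 0],
    [0.6, 0.002, 0.0015, 0.042, 0],
    [0.6, 0.002, 0.0015, 0.042, 0]
  ]
}}

```text
time_s: 15.25
tcp_pos: [0.5879, -0.0504, 0.1674]
ee_rot: [-3.141, -0.017, 0.001]
ft_force: [0.4, -0.0, -1.1]
finger_gap: 0.0667
grasp_force: 23.6
```

>>> {"method": "carry_out", "body": {
  "increments": [
    [0.6, 0, 0, 0.003, 0],
    [0.6, 0, 0, 0.006, 0],
    [0.6, 0, 0, 0.009, 0],
    [0.6, 0, 0, 0.012, 0],
    [0.6, 0, 0, 0.012, 0]
  ]
}}

```text
time_s: 15.88
tcp_pos: [0.5878, -0.0504, 0.1553]
ee_rot: [-3.141, -0.017, 0.001]
ft_force: [0.4, 0.3, -0.1]
finger_gap: 0.0667
grasp_force: 23.7
```

>>> {"method": "carry_out", "body": {
  "increments": [
    [0.6, 0, 0, 0.003, 0],
    [0.6, 0, 0, 0.006, 0],
    [0.6, 0.001, 0, 0.009, 0],
    [0.6, 0.002, 0, 0.012, 0],
    [0.6, 0.002, 0, 0.012, 0]
  ]
}}

```text
time_s: 16.5
tcp_pos: [0.5921, -0.0507, 0.1439]
ee_rot: [3.141, 0.017, 0.006]
ft_force: [6.6, -1.0, -0.0]
finger_gap: 0.067
grasp_force: 23.7
```

>>> {"method": "carry_out", "body": {
  "increments": [
    [0.6, 0.002, 0, 0.003, 0],
    [0.6, 0.003, 0, 0.006, 0],
    [0.6, 0.005, 0, 0.009, 0],
    [0.6, 0.007, 0, 0.012, 0],
    [0.6, 0.007, 0, 0.012, 0]
  ]
}}

```text
time_s: 17.12
tcp_pos: [0.5979, -0.0505, 0.1313]
ee_rot: [3.141, 0.017, 0.002]
ft_force: [6.4, -0.1, -1.1]
finger_gap: 0.0669
grasp_force: 23.8
```

Run:
```python
from h import *
im=robot.read_camera('wrist');s=robot.read_camera('scene')
C=np.zeros((600,800,3),np.uint8)
C[:600,:400]=cv2.resize(im[130:380,197:364],(400,600),interpolation=cv2.INTER_CUBIC)
C[:600,400:]=cv2.resize(s[150:250,225:292],(400,600),interpolation=cv2.INTER_CUBIC)
cv2.imwrite('pics/c5.png',C);print(robot.state()['ft_force'],robot.state()['joint_pos'])
```

```text
[ 4.7802 -0.7832 -1.2527] [-0.1995  0.4614  1.6199  0.0002  1.0588  1.3605]
```

View pics/c5.png

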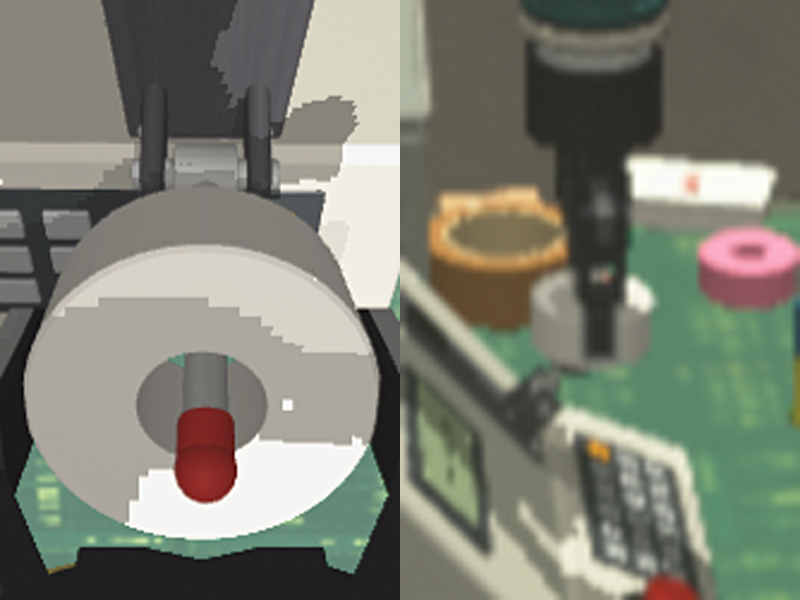

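The ball has come out through the hole at wrist (282.5,325.5). Now I check whether the arm is still at its stop.

Run:
```python
from h import *
p=cam('wrist');o,d=ray(p,282.6,325.6)
H=np.array([.6265,-.051,.0989]);
w=o-H;b=w@d;c=w@w-.076**2;print('disc',b*b-c)
t0=-b;print('closest',o+t0*d,np.linalg.norm(w+t0*d))
for t in ([-b-np.sqrt(b*b-c),-b+np.sqrt(b*b-c)] if b*b>c else []):
    P=o+t*d;print(P,np.degrees(np.arctan2(P[2]-H[2],-(P[0]-H[0]))))
for z in(.15,.155,.16): print(onz(p,281,297.3,z))
```

```text
disc 0.0004782373180468695
closest [ 0.5706 -0.0509  0.1455] 0.07278573130740064
[ 0.5846 -0.0506  0.1623] 56.56633559577825
[ 0.5566 -0.0512  0.1287] 23.12293136513621
[ 0.5913 -0.0498  0.15  ]
[ 0.5948 -0.0498  0.155 ]
[ 0.5983 -0.0497  0.16  ]
```

>>> {"method": "carry_out", "body": {
  "increments": [
    [0.6, 0.002, 0, 0.003, 0],
    [0.6, 0.0035, 0, 0.006, 0],
    [0.6, 0.005, 0, 0.009, 0],
    [0.6, 0.005, 0, 0.009, 0]
  ]
}}

```text
time_s: 17.73
tcp_pos: [0.5998, -0.0503, 0.1221]
ee_rot: [-3.141, -0.017, 0.007]
ft_force: [-2.4, -0.7, 6.5]
finger_gap: 0.0667
grasp_force: 25.4
```

The roll bears on the collar, with the force along the arm. I let go.

>>> {"method": "carry_out", "body": {
  "increments": [
    [0.85, 0, 0, 0, 0],
    [0.9, 0, 0, 0, 0],
    [1, 0, 0, 0, 0],
    [1, 0, 0, 0, 0],
    [1, 0, 0, -0.03, 0],
    [1, 0, 0, -0.08, 0],
    [1, 0, 0, -0.14, 0],
    [1, 0, 0, -0.16, 0],
    [1, 0, 0, -0.16, 0]
  ]
}}

```text
time_s: 18.85
tcp_pos: [0.6032, -0.0505, 0.2846]
ee_rot: [3.141, 0.017, 0.006]
ft_force: [-0.6, 0.3, -0.7]
finger_gap: 0.0856
grasp_force: 0.0
```

Run:
```python
from h import *
import pickle
st=robot.state();p=cam('wrist');im=robot.read_camera('wrist');s=robot.read_camera('scene');cv2.imwrite('pics/w6.png',im);pickle.dump(p,open('w6.pkl','wb'))
C=np.zeros((600,800,3),np.uint8)
C[:600,:400]=cv2.resize(im[110:310,214:347],(400,600),interpolation=cv2.INTER_CUBIC)
C[:600,400:]=cv2.resize(s[170:270,220:287],(400,600),interpolation=cv2.INTER_CUBIC)
cv2.imwrite('pics/c6.png',C);print(st['tcp_pos'],st['ft_force'])
print(go((.5698-.0,.1065,.15),.01))
```

```text
[ 0.6032 -0.0505  0.2846] [-0.6176  0.3468 -0.7172]
('shift', array([-0.0295, -0.1569,  0.1316]), 'turn', np.float64(0.000848987448952343))
```

View pics/c6.png

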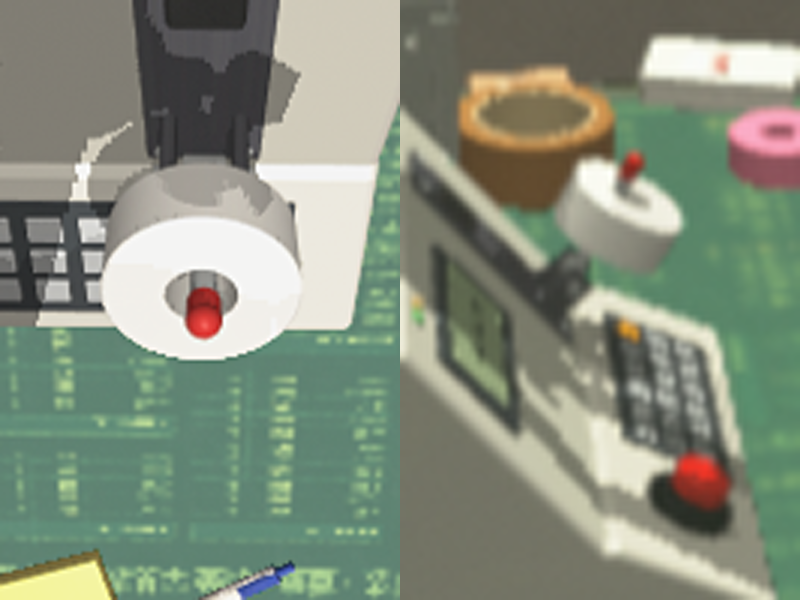

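The roll hangs free on the slanted arm against the collar, ball at wrist (282.3,215), roll face centre at (281,205.7). Now for the key.

>>> {"method": "carry_out", "body": {
  "increments": [
    [0, -0.01, -0.05, 0, 0],
    [0, -0.024, -0.1, 0.02, 0],
    [0, -0.035, -0.145, 0.07, 0],
    [0, -0.038, -0.156, 0.12, 0],
    [0, -0.038, -0.156, 0.17, 0],
    [0, -0.038, -0.156, 0.195, 0],
    [0, -0.038, -0.156, 0.195, 0],
    [0, -0.038, -0.156, 0.195, 0]
  ],
  "grip_force": 40
}}

```text
time_s: 19.95
tcp_pos: [0.5623, 0.1052, 0.0876]
ee_rot: [-3.141, -0.017, 0.001]
ft_force: [0.6, -0.2, -0.3]
finger_gap: 0.0001
grasp_force: 0.0
```

Run:
```python
from h import *
import pickle
w=pickle.load(open('w6.pkl','rb'))
H=np.array([.6265,-.051,.0989]);d=np.array([-.5,0,.866])
for a in(.058,.065,.075,.076):print(a,proj(w,H+a*d))
print(robot.state()['tcp_pos'],robot.state()['ft_force'],go((.562,.1062,.0675),.01))
```

```text
0.058 (np.float64(281.8331597842438), np.float64(204.36699285508297))
0.065 (np.float64(281.8241059100063), np.float64(209.57986494973068))
0.075 (np.float64(281.8106444056206), np.float64(217.33048073301532))
0.076 (np.float64(281.8092626525066), np.float64(218.1260409606785))
[0.5623 0.1052 0.0876] [ 0.5616 -0.2279 -0.3462] ('shift', array([-0.0003, -0.001 ,  0.0201]), 'turn', np.float64(0.0006630530076612295))
```

>>> {"method": "carry_out", "body": {
  "increments": [
    [0, 0, -0.001, 0.012, 0],
    [0, 0, -0.001, 0.0185, 0],
    [0, 0, -0.001, 0.0185, 0]
  ]
}}

```text
time_s: 20.32
tcp_pos: [0.5619, 0.1062, 0.0688]
ee_rot: [-3.141, -0.017, 0.001]
ft_force: [0.3, -0.5, 0.0]
finger_gap: 0.0001
grasp_force: 0.0
```

>>> {"method": "carry_out", "body": {
  "increments": [
    [0, 0.0008, 0, 0.0018, 0],
    [0, 0.0008, 0, 0.0018, 0]
  ]
}}

```text
time_s: 20.58
tcp_pos: [0.5633, 0.1063, 0.0675]
ee_rot: [-3.141, -0.017, -0.0]
ft_force: [-0.7, 1.0, 0.3]
finger_gap: 0.0002
grasp_force: 0.0
```

>>> {"method": "carry_out", "body": {
  "increments": [
    [0, 0.0008, 0, 0.0018, 0],
    [0, 0.0008, 0, 0.0018, 0]
  ]
}}

```text
time_s: 20.82
tcp_pos: [0.5642, 0.1063, 0.0656]
ee_rot: [-3.141, -0.017, -0.001]
ft_force: [0.1, -0.6, 1.3]
finger_gap: -0.0004
grasp_force: 0.9
```

>>> {"method": "carry_out", "body": {
  "increments": [
    [0, 0.0008, 0, 0.0018, 0],
    [0, 0.0008, 0, 0.0018, 0]
  ]
}}

```text
time_s: 21.08
tcp_pos: [0.565, 0.1063, 0.0638]
ee_rot: [-3.141, -0.017, -0.001]
ft_force: [-0.7, 0.3, 3.6]
finger_gap: 0.0002
grasp_force: 1.2
```

>>> {"method": "carry_out", "body": {
  "increments": [
    [0, 0.0008, 0, 0.0018, 0],
    [0, 0.0008, 0, 0.0018, 0]
  ]
}}

```text
time_s: 21.32
tcp_pos: [0.5658, 0.1063, 0.0622]
ee_rot: [-3.141, -0.017, -0.001]
ft_force: [-0.7, 0.4, 4.5]
finger_gap: 0.0001
grasp_force: 2.7
```

>>> {"method": "carry_out", "body": {
  "increments": [
    [0, 0.0004, 0, 0.001, 0],
    [0, 0.0004, 0, 0.001, 0]
  ]
}}

```text
time_s: 21.58
tcp_pos: [0.5659, 0.1063, 0.0618]
ee_rot: [-3.141, -0.017, -0.0]
ft_force: [-2.5, 0.2, 13.1]
finger_gap: 0.0003
grasp_force: 6.4
```

At the halfway stop. I ease to about 8 N and hold.

>>> {"method": "carry_out", "body": {
  "increments": [
    [0, -0.0002, 0, -0.0005, 0],
    [0, -0.0002, 0, -0.0005, 0],
    [0, -0.0002, 0, -0.0005, 0],
    [0, -0.0002, 0, -0.0005, 0],
    [0, -0.0002, 0, -0.0005, 0],
    [0, -0.0002, 0, -0.0005, 0],
    [0, -0.0002, 0, -0.0005, 0]
  ]
}}

```text
time_s: 22.45
tcp_pos: [0.5658, 0.1063, 0.0621]
ee_rot: [-3.141, -0.017, -0.001]
ft_force: [-2.1, 0.4, 9.5]
finger_gap: 0.0001
grasp_force: 4.5
```

>>> {"method": "carry_out", "body": {
  "increments": [
    [0, 0, 0, 0, 0],
    [0, 0.0008, 0, 0.0018, 0],
    [0, 0.0017, 0, 0.0036, 0],
    [0, 0.0025, 0, 0.0054, 0],
    [0, 0.0028, 0, 0.006, 0],
    [0, 0.0028, 0, 0.006, 0]
  ]
}}

```text
time_s: 23.2
tcp_pos: [0.5682, 0.1063, 0.0571]
ee_rot: [3.142, 0.017, -0.0]
ft_force: [-6.5, -0.0, 20.1]
finger_gap: -0.0002
grasp_force: 10.4
```

Fully down at 21 N. Next I back off and go over to the roll.

>>> {"method": "carry_out", "body": {
  "increments": [
    [0, -0.004, 0, -0.009, 0],
    [0, -0.006, 0, -0.05, 0],
    [0.5, -0.006, 0, -0.11, 0],
    [1, -0.006, 0.03, -0.165, 0],
    [1, 0.003, 0.08, -0.19, 0],
    [1, 0.02, 0.13, -0.19, 0],
    [1, 0.033, 0.157, -0.19, 0],
    [1, 0.033, 0.157, -0.17, 0],
    [1, 0.033, 0.157, -0.17, 0],
    [1, 0.033, 0.157, -0.17, 0]
  ],
  "grip_force": 20
}}

```text
time_s: 24.45
tcp_pos: [0.603, -0.05, 0.2254]
ee_rot: [-3.141, -0.018, 0.001]
ft_force: [1.1, 0.1, 0.4]
finger_gap: 0.0855
grasp_force: 0.0
```

Run:
```python
from h import *
im=robot.read_camera('wrist');p=cam('wrist');cv2.imwrite('pics/w7.png',im)
hsv=cv2.cvtColor(im,cv2.COLOR_BGR2HSV)
m=((hsv[...,1]>150)&((hsv[...,0]<8)|(hsv[...,0]>172))&(hsv[...,2]>60)).astype(np.uint8)
n,l,stt,c=cv2.connectedComponentsWithStats(m)
for i in range(1,n):
    if stt[i,4]>60: print(stt[i],c[i])
H=np.array([.6265,-.051,.0989]);d=np.array([-.5,0,.866])
print(proj(p,H+.076*d),proj(p,H+.058*d),go((.601,-.0507,.122),.01))
```

```text
[125 205  31  26 607] [140.1878 217.3822]
[276 228  14  21 265] [282.5245 238.1509]
(np.float64(283.06389034857216), np.float64(243.91671240371912)) (np.float64(283.0525957093882), np.float64(225.5023738508243)) ('shift', array([-0.0024,  0.0008,  0.1039]), 'turn', np.float64(0.0014253706664040244))
```

>>> {"method": "carry_out", "body": {
  "increments": [
    [1, -0.002, 0.001, 0.04, 0],
    [1, -0.002, 0.001, 0.08, 0],
    [1, -0.002, 0.001, 0.1, 0],
    [1, -0.002, 0.001, 0.104, 0],
    [1, -0.002, 0.001, 0.104, 0],
    [0.6, -0.002, 0.001, 0.104, 0],
    [0.6, -0.002, 0.001, 0.104, 0],
    [0.6, -0.002, 0.001, 0.104, 0],
    [0.6, -0.002, 0.001, 0.104, 0],
    [0.6, -0.002, 0.001, 0.104, 0]
  ],
  "grip_force": 20
}}

```text
time_s: 25.75
tcp_pos: [0.6017, -0.0515, 0.1226]
ee_rot: [3.141, 0.017, 0.002]
ft_force: [-1.5, 0.4, 5.9]
finger_gap: 0.0669
grasp_force: 23.9
```

>>> {"method": "carry_out", "body": {
  "increments": [
    [0.6, 0.003, 0, -0.002, 0],
    [0.6, -0.002, 0, -0.0107, 0],
    [0.6, -0.007, 0, -0.0193, 0],
    [0.6, -0.012, 0, -0.028, 0],
    [0.6, -0.017, 0, -0.0366, 0],
    [0.6, -0.022, 0, -0.0453, 0],
    [0.6, -0.027, 0, -0.054, 0],
    [0.6, -0.032, 0, -0.063, 0],
    [0.6, -0.037, 0, -0.085, 0],
    [0.6, -0.037, 0, -0.085, 0]
  ]
}}

```text
time_s: 27.0
tcp_pos: [0.5651, -0.052, 0.2081]
ee_rot: [3.141, 0.017, 0.005]
ft_force: [0.3, 0.0, -0.8]
finger_gap: 0.0669
grasp_force: 23.2
```

Run:
```python
from h import *
st=robot.state();print(st['finger_gap'],st['grasp_force'],st['ft_force'],st['tcp_pos'])
# tray fit from scene (crop offsets) and wrist w2, averaged
a=np.array([[.4948,.1841],[.3912,.1604],[.4371,.4123],[.3358,.3833]])
b=np.array([[.4962,.1715],[.3974,.1534],[.4351,.3988],[.3327,.376]])
for q in(a,b):
    c=q.mean(0);v=q[2:].mean(0)-q[:2].mean(0);print(c,np.linalg.norm(v),'yaw',np.arctan2(-v[0],v[1]))
im=robot.read_camera('wrist');cv2.imwrite('pics/w8.png',im);p=cam('wrist')
m=cv2.inRange(im,(120,120,120),(255,255,255))
H=np.array([.6265,-.051,.0989]);d=np.array([-.5,0,.866]);print(proj(p,H+.076*d))
hsv=cv2.cvtColor(im,cv2.COLOR_BGR2HSV)
m=((hsv[...,1]>150)&((hsv[...,0]<8)|(hsv[...,0]>172))&(hsv[...,2]>60)).astype(np.uint8)
n,l,stt,c=cv2.connectedComponentsWithStats(m)
for i in range(1,n):
    if stt[i,4]>40: print(stt[i],c[i])
```

```text
0.06691067270434566 23.195729182334617 [ 0.3455  0.0301 -0.8276] [ 0.5651 -0.052   0.2081]
[0.4147 0.285 ] 0.23253108394363106 yaw 0.2456566291246863
[0.4153 0.2749] 0.23357849323086227 yaw 0.2726541545737675
(np.float64(281.0398765383178), np.float64(202.64155422452822))
[109 175  35  29 766] [125.4621 189.1893]
[272 186  17  24 335] [280.1851 197.9284]
```

Run:
```python
from h import *
print(go((.43,.215,.21),.26))
```

```text
('shift', array([-0.1318, -0.2683, -0.0032]), 'turn', np.float64(-0.2493299683044694))
```

>>> {"method": "carry_out", "body": {
  "increments": [
    [0.6, -0.025, -0.05, 0, -0.04],
    [0.6, -0.05, -0.1, 0, -0.08],
    [0.6, -0.075, -0.15, 0, -0.12],
    [0.6, -0.1, -0.2, 0, -0.17],
    [0.6, -0.122, -0.245, 0, -0.21],
    [0.6, -0.132, -0.268, 0, -0.25],
    [0.6, -0.132, -0.268, 0, -0.25],
    [0.6, -0.132, -0.268, 0, -0.25],
    [0.6, -0.132, -0.268, 0, -0.25]
  ]
}}

```text
time_s: 28.18
tcp_pos: [0.4299, 0.2139, 0.2062]
ee_rot: [3.115, 0.406, -0.0]
ft_force: [0.1, -0.1, -1.0]
finger_gap: 0.067
grasp_force: 23.3
```

Run:
```python
from h import *
import pickle
p=cam('wrist');im=robot.read_camera('wrist');cv2.imwrite('pics/w9.png',im);pickle.dump(p,open('w9.pkl','wb'))
print(robot.state()['tcp_pos'],robot.state()['ee_rot'])
for nm,c in (('c1',(.415,.280)),):
  for yaw in (.26,):
    R2=np.array([[np.cos(yaw),-np.sin(yaw)],[np.sin(yaw),np.cos(yaw)]])
    for sx,sy in((1,-1),(1,1),(-1,1),(-1,-1)):
        P=np.array(c)+R2@np.array([sx*.054,sy*.1175]);print(sx,sy,P,proj(p,[*P,.016]))
hsv=cv2.cvtColor(im,cv2.COLOR_BGR2HSV)
# green mat mask -> where the non-green borders run along scan columns/rows
g=((hsv[...,0]>55)&(hsv[...,0]<95)&(hsv[...,1]>60)).astype(np.uint8)
for u in (150,180,210,350,380,410): print('col',u,[int(i) for i in np.where(np.diff(g[:,u].astype(int))!=0)[0]][:24])
for v in (150,170,190,210,230): print('row',v,[int(i) for i in np.where(np.diff(g[v].astype(int))!=0)[0]][:24])
```

```text
[0.4298 0.2139 0.2063] [ 3.1151  0.4058 -0.0003]
1 -1 [0.4974 0.1803] (np.float64(326.24228357397544), np.float64(135.6769708100457))
1 1 [0.437  0.4074] (np.float64(114.3386577706942), np.float64(136.06046856318062))
-1 1 [0.3326 0.3797] (np.float64(130.20128283204875), np.float64(226.7546723945454))
-1 -1 [0.393  0.1526] (np.float64(322.0820287760408), np.float64(226.41175411260627))
col 150 [137, 228, 232]
col 180 [137, 228, 239]
col 210 [1, 2, 3, 20, 22, 25, 26, 27, 30, 31, 32, 33, 34, 37, 38, 39, 40, 42, 43, 137, 228, 246]
col 350 [73, 105, 216, 217, 258]
col 380 [114, 169, 172, 201, 203, 244]
col 410 [122, 130, 132, 136, 137, 211, 212, 246]
row 150 [26, 81, 90, 93, 95, 118, 326, 332, 334, 454, 464, 505]
row 170 [121, 325, 378, 383, 446, 455, 495, 496]
row 190 [124, 324, 457, 459, 534, 541]
row 210 [54, 128, 323, 364, 366, 429, 436, 527, 534]
row 230 [138, 231, 329, 423, 427, 512, 521, 556, 557, 558]
```

>>> {"method": "carry_out", "body": {
  "increments": [
    [0.6, 0.001, -0.008, 0.05, 0],
    [0.6, 0.001, -0.016, 0.1, 0],
    [0.6, 0.001, -0.016, 0.145, 0],
    [0.6, 0.001, -0.016, 0.168, 0],
    [0.6, 0.001, -0.016, 0.175, 0],
    [0.6, 0.001, -0.016, 0.175, 0]
  ]
}}

```text
time_s: 28.98
tcp_pos: [0.4267, 0.2303, 0.0316]
ee_rot: [-3.115, -0.407, -0.0]
ft_force: [-0.4, 0.1, -0.5]
finger_gap: 0.0668
grasp_force: 23.3
```

>>> {"method": "carry_out", "body": {
  "increments": [
    [0.6, 0, 0, 0.004, 0],
    [0.6, 0, 0, 0.008, 0],
    [0.6, 0, 0, 0.012, 0],
    [0.6, 0, 0, 0.012, 0]
  ]
}}

```text
time_s: 29.48
tcp_pos: [0.4266, 0.2308, 0.0196]
ee_rot: [-3.115, -0.409, -0.001]
ft_force: [0.4, 0.3, 1.4]
finger_gap: 0.0667
grasp_force: 23.5
```

>>> {"method": "carry_out", "body": {
  "increments": [
    [0.6, 0, 0, 0.003, 0],
    [0.6, 0, 0, 0.006, 0],
    [0.6, 0, 0, 0.009, 0],
    [0.6, 0, 0, 0.009, 0]
  ]
}}

```text
time_s: 29.98
tcp_pos: [0.4315, 0.2323, 0.0123]
ee_rot: [-3.113, -0.408, -0.015]
ft_force: [5.5, 1.8, 10.1]
finger_gap: 0.0667
grasp_force: 25.5
```

>>> {"method": "carry_out", "body": {
  "increments": [
    [0.6, 0.003, 0, 0.002, 0],
    [0.6, 0.005, 0, 0.004, 0],
    [0.6, 0.005, 0, 0.006, 0],
    [0.6, 0.005, 0, 0.006, 0]
  ]
}}

```text
time_s: 30.48
tcp_pos: [0.4355, 0.2332, 0.0059]
ee_rot: [-3.113, -0.409, -0.013]
ft_force: [4.5, 0.3, 7.3]
finger_gap: 0.0672
grasp_force: 25.9
```

Run:
```python
from h import *
import pickle
im=robot.read_camera('wrist');s=robot.read_camera('scene');cv2.imwrite('pics/w10.png',im);cv2.imwrite('pics/s10.png',s);pickle.dump(cam('wrist'),open('w10.pkl','wb'))
p=cam('wrist');st=robot.state();print(st['tcp_pos'],st['ft_force'],st['ft_torque'])
M=rot(st['ee_rot'])
# predicted hole centre/rim rows of a flat roll whose top is 0.026 above the TCP; compare with darkness profile along the centre column
for z in(.033,):
  for r in(-.034,-.009,.009,.034):
    P=st['tcp_pos']+M[:,0]*r;P[2]=z;print(r,proj(p,P))
g=cv2.cvtColor(im,cv2.COLOR_BGR2GRAY);print(g[200:400:3,281])
```

```text
[0.4353 0.2332 0.0059] [4.8707 0.4031 8.6362] [ 0.069  -0.654   0.0409]
-0.034 (np.float64(282.66724233999787), np.float64(354.9278440024371))
-0.009 (np.float64(282.7365743042087), np.float64(312.37678867638317))
0.009 (np.float64(282.7914590014629), np.float64(278.69244385798606))
0.034 (np.float64(282.8757360525804), np.float64(226.96915135310232))
[150 213 211 213 215 134 135 134 135 134 136 135 141 210 222 222 222 179
 182 182 181 181 180 181 181 181 180 174 172 170 126 129 129 129 128 129
 129 129 129 128 128 128 173 180 180 180 180 181 180 180 179 180 180 124
  70  34  32  34  36  34  35  34  35  35  35  34  34]
```

The profile shows the roll still about 5° from flat. I press a little further down.

>>> {"method": "carry_out", "body": {
  "increments": [
    [0.6, 0.001, 0, 0.0015, 0],
    [0.6, 0.001, 0, 0.003, 0],
    [0.6, 0.001, 0, 0.004, 0],
    [0.6, 0.001, 0, 0.004, 0]
  ]
}}

```text
time_s: 31.08
tcp_pos: [0.4362, 0.2336, 0.0037]
ee_rot: [-3.113, -0.409, -0.014]
ft_force: [-0.6, -0.7, 33.1]
finger_gap: 0.067
grasp_force: 29.2
```

Run:
```python
from h import *
im=robot.read_camera('wrist');st=robot.state();print(st['tcp_pos'],st['ft_force'],st['ft_torque'])
g=cv2.cvtColor(im,cv2.COLOR_BGR2GRAY);print(g[200:370:2,281])
g0=cv2.cvtColor(cv2.imread('pics/w4.png'),cv2.COLOR_BGR2GRAY);print('flat ref',g0[200:370:2,281])
```

```text
[0.4362 0.2336 0.0037] [-0.137  -0.5993 32.5776] [-0.2055  0.1333  0.0782]
[152 153 151 212 210 213 214 213 127 131 131 131 132 131 131 132 132 131
 164 207 225 224 224 223 223 224 219 182 183 182 183 182 183 182 182 182
 182 182 182 182 182 170 170 172 172 171 143 126 127 126 126 126 126 126
 126 126 126 126 126 126 126 126 125 124 185 181 181 181 181 181 181 180
 181 181 181 180 180 180 180 180 181 136  33  35  31]
flat ref [111 112 112 112 115 118 117 118 117 117 118 118 118 117 128 185 202 205
 205 206 205 205 205 205 205 205 206 159 162 163 162 162 162 162 162 162
 163 142 122 126 119 121 129 118 112 112 112 111 112 112 112 113 112 111
 112 112 111 112 112 111 116 250 244 244 244 244 244 244 244 244 244 244
 244 244 244 244 244 244 242 122 123 122  29  32  28]
```

Flat on the tray floor: full vertical reaction, no moment. I relieve the force, open and retreat.

>>> {"method": "carry_out", "body": {
  "increments": [
    [0.6, 0, 0, -0.001, 0],
    [0.6, 0, 0, -0.002, 0],
    [0.6, 0, 0, -0.002, 0],
    [0.85, 0, 0, -0.002, 0],
    [0.9, 0, 0, -0.002, 0],
    [0.9, 0, 0, -0.002, 0],
    [0.9, 0, 0, -0.02, 0],
    [0.9, 0, 0, -0.07, 0],
    [0.9, 0, 0, -0.13, 0],
    [0.9, 0, 0, -0.19, 0]
  ]
}}

```text
time_s: 32.38
tcp_pos: [0.4312, 0.2318, 0.1918]
ee_rot: [3.115, 0.408, -0.002]
ft_force: [1.2, 0.3, -0.0]
finger_gap: 0.0769
grasp_force: 0.0
```

>>> {"method": "carry_out", "body": {
  "increments": [
    [0.7, 0, 0, -0.06, 0],
    [0.7, 0, 0, -0.06, 0],
    [0.7, 0, 0, -0.06, 0]
  ]
}}

```text
time_s: 32.75
tcp_pos: [0.4313, 0.2318, 0.2498]
ee_rot: [3.115, 0.408, -0.001]
ft_force: [-0.2, 0.3, -1.1]
finger_gap: 0.0599
grasp_force: 0.0
```

Run:
```python
from h import *
p=cam('wrist');im=robot.read_camera('wrist');cv2.imwrite('pics/w11.png',im)
st=robot.state();print(st['tcp_pos'],st['ft_force'])
hsv=cv2.cvtColor(im,cv2.COLOR_BGR2HSV);g=cv2.cvtColor(im,cv2.COLOR_BGR2GRAY)
c=np.array([.415,.280]);yaw=.26;R2=np.array([[np.cos(yaw),-np.sin(yaw)],[np.sin(yaw),np.cos(yaw)]])
for r in [(.436,.2336)]:
    u,v=proj(p,[*r,.033]);print('expected roll top',u,v,'tray frame',R2.T@(np.array(r)-c))
    a=int(u)-60;b=int(v)-45
    print(g[b:b+90:3,int(u)]);print('row',g[int(v)+12,a:a+120:3])
print(go((.5885,-.051,.25),.01))
```

```text
[0.4307 0.2316 0.2489] [-0.1051 -0.0009 -0.6107]
expected roll top 280.96503011212025 176.55279967651282 tray frame [ 0.0084 -0.0502]
[118 111 110 101 120 165 169  98 183 182 182 182 182 181 159 160 166 170
 140 102 145 144 144 144 144 133 166 166 165  71]
row [ 98 138 132 132 133 135 130 133 134 135 136 132 143 144 144 144 144 158
 150 100 102 100 111 239 236 236 236 236 236 236 235 235 236 236 235 236
 108 197 111 107]
('shift', array([ 0.0796,  0.3137, -0.0013]), 'turn', np.float64(0.25078304728282763))
```

>>> {"method": "carry_out", "body": {
  "increments": [
    [0.6, 0.013, 0.052, 0, 0.04],
    [0.6, 0.026, 0.104, 0, 0.08],
    [0.6, 0.039, 0.156, 0, 0.12],
    [0.6, 0.052, 0.208, 0, 0.16],
    [0.6, 0.065, 0.26, 0, 0.21],
    [0.6, 0.077, 0.313, 0, 0.25],
    [0.6, 0.077, 0.313, 0.03, 0.25],
    [0.6, 0.077, 0.313, 0.03, 0.25],
    [0.6, 0.077, 0.313, 0.03, 0.25]
  ]
}}

```text
time_s: 33.92
tcp_pos: [0.5862, -0.0499, 0.2196]
ee_rot: [-3.141, -0.018, 0.004]
ft_force: [0.5, 0.0, 0.5]
finger_gap: 0.0513
grasp_force: 0.0
```

Run:
```python
from h import *
st=robot.state();print(st['tcp_pos'],go((.5855,-.051,.1555),.01))
p=cam('scene');s=robot.read_camera('scene');cv2.imwrite('pics/s11.png',s)
pw=cam('wrist');im=robot.read_camera('wrist')
c=np.array([.436,.2336])
for z in (.033,.003):
  for a,b in((-.034,0),(.034,0),(0,-.034),(0,.034)): print('scene pred',z,proj(p,[c[0]+a,c[1]+b,z]))
g=cv2.cvtColor(s,cv2.COLOR_BGR2GRAY);u,v=map(int,proj(p,[*c,.033]));print(u,v)
print(g[v-16:v+24,u]);print(g[v,u-25:u+25])
hsv=cv2.cvtColor(im,cv2.COLOR_BGR2HSV)
m=((hsv[...,1]>150)&((hsv[...,0]<8)|(hsv[...,0]>172))&(hsv[...,2]>60)).astype(np.uint8)
n,l,stt,cc=cv2.connectedComponentsWithStats(m)
for i in range(1,n):
    if stt[i,4]>40: print(stt[i],cc[i])
print(proj(pw,[.5885,-.051,.1647]))
```

```text
[ 0.5862 -0.0499  0.2196] ('shift', array([-0.0006,  0.0012,  0.0641]), 'turn', np.float64(0.001376618567499932))
scene pred 0.033 (np.float64(330.00982909226764), np.float64(275.8534539941161))
scene pred 0.033 (np.float64(307.4838918402907), np.float64(276.93292618438284))
scene pred 0.033 (np.float64(316.73839572860766), np.float64(270.0900862767019))
scene pred 0.033 (np.float64(320.8914447134619), np.float64(282.9436926848086))
scene pred 0.003 (np.float64(329.36097295962287), np.float64(284.19300562335377))
scene pred 0.003 (np.float64(307.0287026567855), np.float64(285.30375386209505))
scene pred 0.003 (np.float64(316.21376187631904), np.float64(278.3410680855055))
scene pred 0.003 (np.float64(320.30926547415186), np.float64(291.4049117378722))
318 276
[141 137 136 134 129 124 124 125 118 107 129 166 182 182 173 151 138 138
 153 173 181 182 181 166 141 138 138 138 137 139 139 150 164 168 170 169
 170 171 170 167]
[120 119 119 116  94  95 129 161 161 165 162 161 161 161 159 171 228 249
 248 200 183 182 179 160 137 138 140 139 138 135 134 159 180 182 183 183
 181 180 168 139 105  89  94 101 109 117 118 118 119 118]
[120 192  33  27 660] [136.1985 204.9258]
[275 211  16  23 291] [283.0447 222.1649]
(np.float64(283.568058397317), np.float64(226.33348156014026))
```

The scene profile matches a flat roll in the free end: top face at rows 270.5–283.5 against 270.1–282.9 predicted. Now I fold the arm.

>>> {"method": "carry_out", "body": {
  "increments": [
    [0.6, 0, 0.001, 0.03, 0],
    [0.6, 0, 0.001, 0.055, 0],
    [0.6, 0, 0.001, 0.064, 0],
    [0.6, 0, 0.001, 0.064, 0],
    [0, 0, 0.001, 0.064, 0],
    [0, 0, 0.001, 0.064, 0],
    [0, 0, 0.001, 0.064, 0],
    [0, 0, 0.001, 0.064, 0],
    [0, 0, 0.001, 0.064, 0]
  ],
  "grip_force": 20
}}

```text
time_s: 35.15
tcp_pos: [0.587, -0.0515, 0.1569]
ee_rot: [-3.142, -0.017, 0.0]
ft_force: [-2.6, 0.8, 6.0]
finger_gap: 0.0098
grasp_force: 19.6
```

>>> {"method": "carry_out", "body": {
  "increments": [
    [0, 0.006, 0, -0.0028, 0],
    [0, 0.012, 0, -0.0056, 0],
    [0, 0.0248, 0, -0.009, 0],
    [0, 0.038, 0, -0.0102, 0],
    [0, 0.0512, 0, -0.009, 0],
    [0, 0.0512, 0, -0.009, 0]
  ]
}}

```text
time_s: 35.9
tcp_pos: [0.6403, -0.0512, 0.1652]
ee_rot: [3.141, 0.017, 0.003]
ft_force: [1.1, -1.7, 0.3]
finger_gap: 0.0099
grasp_force: 19.7
```

>>> {"method": "carry_out", "body": {
  "increments": [
    [0, 0.0065, 0, 0.0015, 0],
    [0, 0.0128, 0, 0.0034, 0],
    [0, 0.0188, 0, 0.006, 0],
    [0, 0.0248, 0, 0.009, 0],
    [0, 0.0315, 0, 0.0133, 0],
    [0, 0.0315, 0, 0.0133, 0]
  ]
}}

```text
time_s: 36.65
tcp_pos: [0.6713, -0.0509, 0.152]
ee_rot: [3.141, 0.017, 0.003]
ft_force: [2.4, -4.5, 4.1]
finger_gap: 0.0096
grasp_force: 20.2
```

>>> {"method": "carry_out", "body": {
  "increments": [
    [0, 0.0022, 0, 0.0017, 0],
    [0, 0.0042, 0, 0.0033, 0],
    [0, 0.0042, 0, 0.0033, 0]
  ]
}}

```text
time_s: 37.02
tcp_pos: [0.6749, -0.0509, 0.1492]
ee_rot: [3.141, 0.017, 0.003]
ft_force: [2.7, -4.8, 4.4]
finger_gap: 0.0098
grasp_force: 20.4
```

>>> {"method": "carry_out", "body": {
  "increments": [
    [0, 0.0015, 0, 0.0013, 0],
    [0, 0.003, 0, 0.0026, 0],
    [0, 0.003, 0, 0.0026, 0]
  ]
}}

```text
time_s: 37.4
tcp_pos: [0.6778, -0.0508, 0.1466]
ee_rot: [3.141, 0.017, 0.003]
ft_force: [2.8, -4.4, 3.6]
finger_gap: 0.0098
grasp_force: 20.4
```

>>> {"method": "carry_out", "body": {
  "increments": [
    [0, 0.0015, 0, 0.0013, 0],
    [0, 0.003, 0, 0.0026, 0],
    [0, 0.003, 0, 0.0026, 0]
  ]
}}

```text
time_s: 37.78
tcp_pos: [0.6797, -0.0508, 0.1448]
ee_rot: [3.141, 0.017, -0.0]
ft_force: [-1.8, -4.8, 9.8]
finger_gap: 0.0098
grasp_force: 21.1
```

>>> {"method": "carry_out", "body": {
  "increments": [
    [0, 0.0012, 0, 0.001, 0],
    [0, 0.0012, 0, 0.001, 0]
  ]
}}

```text
time_s: 38.02
tcp_pos: [0.6798, -0.0509, 0.1446]
ee_rot: [3.141, 0.017, -0.003]
ft_force: [-6.4, -5.5, 17.2]
finger_gap: 0.0094
grasp_force: 21.5
```

>>> {"method": "carry_out", "body": {
  "increments": [
    [0.4, 0, 0, 0, 0],
    [0.5, 0, 0, 0, 0],
    [0.6, 0, 0, 0, 0],
    [0.6, -0.002, 0, -0.03, 0],
    [0.6, -0.02, 0, -0.08, 0],
    [0.6, -0.06, 0, -0.13, 0],
    [0.6, -0.08, 0, -0.15, 0],
    [0.6, -0.08, 0, -0.15, 0],
    [0.6, -0.08, 0, -0.15, 0]
  ]
}}

```text
time_s: 39.15
tcp_pos: [0.6013, -0.0511, 0.2915]
ee_rot: [-3.141, -0.017, 0.002]
ft_force: [0.7, -0.3, 0.3]
finger_gap: 0.0513
grasp_force: 0.0
```

Run:
```python
from h import *
def red(im):
    hsv=cv2.cvtColor(im,cv2.COLOR_BGR2HSV)
    m=((hsv[...,1]>130)&((hsv[...,0]<8)|(hsv[...,0]>172))&(hsv[...,2]>60)).astype(np.uint8)
    n,l,s,c=cv2.connectedComponentsWithStats(m);return [(s[i].tolist(),c[i].round(1).tolist()) for i in range(1,n) if s[i,4]>8]
pw=cam('wrist');im=robot.read_camera('wrist');ps=cam('scene');s=robot.read_camera('scene')
cv2.imwrite('pics/w12.png',im);cv2.imwrite('pics/s12.png',s)
print('wrist',red(im));print('scene',[r for r in red(s) if 215<r[1][0]<290 and 180<r[1][1]<260])
print('at start: scene',[r for r in red(cv2.imread('pics/scene0.png')) if 215<r[1][0]<290 and 180<r[1][1]<260],'w2',red(cv2.imread('pics/w2.png')))
H=np.array([.6265,-.051,.0989])
for a in(60,55,50,47,44):
    P=H+.076*np.array([np.cos(np.radians(a)),0,np.sin(np.radians(a))]);print(a,P,proj(pw,P),proj(ps,P))
print(robot.state()['tcp_pos'])
```

```text
wrist [([303, 0, 22, 14, 202], [313.7, 4.7]), ([276, 114, 13, 19, 196], [281.7, 123.3]), ([149, 189, 26, 22, 442], [161.7, 199.4])]
scene [([233, 198, 4, 5, 13], [234.6, 200.2]), ([265, 245, 10, 10, 67], [269.9, 249.7])]
at start: scene [([234, 197, 5, 5, 16], [235.9, 199.0]), ([265, 246, 10, 9, 63], [269.8, 249.9])] w2 [([311, 0, 22, 13, 175], [321.9, 4.3]), ([284, 118, 13, 18, 186], [289.7, 126.4]), ([154, 183, 26, 23, 440], [166.7, 193.9])]
60 [ 0.6645 -0.051   0.1647] (np.float64(282.2785315411956), np.float64(132.9496187227167)) (np.float64(236.96588610476067), np.float64(197.71230429127758))
55 [ 0.6701 -0.051   0.1612] (np.float64(282.3312416445793), np.float64(126.28801516896488)) (np.float64(235.2821789884424), np.float64(198.7408531509608))
50 [ 0.6754 -0.051   0.1571] (np.float64(282.3761153734145), np.float64(120.08030011466406)) (np.float64(233.70406765120163), np.float64(199.89473121439417))
47 [ 0.6783 -0.051   0.1545] (np.float64(282.3990961292456), np.float64(116.60465501885321)) (np.float64(232.8131080859718), np.float64(200.64328720916387))
44 [ 0.6812 -0.051   0.1517] (np.float64(282.41904202428907), np.float64(113.33266035332328)) (np.float64(231.96717489213262), np.float64(201.43131958744206))
[ 0.6012 -0.0511  0.2908]
```

Run:
```python
from h import *
import pickle
ps=cam('scene');pw=cam('wrist');w2=pickle.load(open('w2.pkl','rb'))
H=np.array([.6265,-.051,.0989])
for nm,p,u,s in(('start',w2,(289.7,126.4),(235.9,199.0)),('now',pw,(281.7,123.3),(234.6,200.2))):
    b,e=tri([ray(p,*u),ray(ps,*s)]);d=b-H;print(nm,b,e[0],np.degrees(np.arctan2(d[2],d[0])),np.hypot(d[0],d[2]))
    # single-view estimate in plane y=-.051 for each camera
    for q,uv in((p,u),(ps,s)):
        o,r=ray(q,*uv);P=o+r*(-.051-o[1])/r[1] if abs(r[1])>.3 else None
        if P is not None:print('   plane',P,np.degrees(np.arctan2(*(P-H)[[2,0]])))
# crop of arm region, grey profile along the arm line: compare start/now
```

```text
start [ 0.6674 -0.0504  0.1605] 0.0007192249405018229 56.41684798873887 0.07390471440940063
   plane [ 0.6681 -0.051   0.1601] 55.82630808663083
now [ 0.6724 -0.0504  0.1562] 7.899415244119814e-05 51.318447673873784 0.07338742360862636
   plane [ 0.6724 -0.051   0.1559] 51.14115615762394
```

By vision the arm is at about 51°, and fully folded is 50°. I press the ball down gently with shut fingers to seat it.

>>> {"method": "carry_out", "body": {
  "increments": [
    [0, 0.03, 0, 0, 0],
    [0, 0.071, 0, 0.03, 0],
    [0, 0.071, 0, 0.08, 0],
    [0, 0.071, 0, 0.115, 0],
    [0, 0.071, 0, 0.121, 0],
    [0, 0.071, 0, 0.121, 0],
    [0, 0.071, 0, 0.121, 0]
  ]
}}

```text
time_s: 40.12
tcp_pos: [0.6736, -0.0508, 0.1734]
ee_rot: [3.141, 0.017, 0.005]
ft_force: [1.1, -0.4, -0.3]
finger_gap: 0.0001
grasp_force: 0.0
```

>>> {"method": "carry_out", "body": {
  "increments": [
    [0, 0, 0, 0.003, 0],
    [0, 0, 0, 0.003, 0]
  ]
}}

```text
time_s: 40.38
tcp_pos: [0.6724, -0.0506, 0.1693]
ee_rot: [3.141, 0.017, 0.002]
ft_force: [0.2, 0.4, 0.2]
finger_gap: -0.0002
grasp_force: 0.0
```

>>> {"method": "carry_out", "body": {
  "increments": [
    [0, 0, 0, 0.002, 0],
    [0, 0, 0, 0.002, 0]
  ]
}}

```text
time_s: 40.62
tcp_pos: [0.672, -0.0505, 0.1665]
ee_rot: [-3.141, -0.017, 0.0]
ft_force: [0.7, 0.6, 0.0]
finger_gap: -0.0
grasp_force: 0.0
```

>>> {"method": "carry_out", "body": {
  "increments": [
    [0, 0, 0, 0.003, 0],
    [0, 0, 0, 0.003, 0]
  ]
}}

```text
time_s: 40.88
tcp_pos: [0.6725, -0.0506, 0.1639]
ee_rot: [3.141, 0.017, 0.001]
ft_force: [-0.5, 0.5, 2.5]
finger_gap: -0.0001
grasp_force: 1.2
```

>>> {"method": "carry_out", "body": {
  "increments": [
    [0, 0, 0, 0.0015, 0],
    [0, 0, 0, 0.0015, 0]
  ]
}}

```text
time_s: 41.12
tcp_pos: [0.6726, -0.0507, 0.1635]
ee_rot: [3.141, 0.017, 0.002]
ft_force: [-2.9, -0.7, 9.6]
finger_gap: -0.0003
grasp_force: 4.5
```

>>> {"method": "carry_out", "body": {
  "increments": [
    [0, 0, 0, 0.001, 0],
    [0, 0, 0, 0.001, 0]
  ]
}}

```text
time_s: 41.38
tcp_pos: [0.6727, -0.0507, 0.1633]
ee_rot: [3.141, 0.017, 0.003]
ft_force: [-4.2, -0.4, 13.5]
finger_gap: -0.0004
grasp_force: 6.7
```

Stiff from first contact, ball centre at z = 0.157 (expected 0.157), so the arm is fully folded. I retreat and hand in.

>>> {"method": "carry_out", "body": {
  "increments": [
    [0, -0.002, 0, -0.01, 0],
    [0, -0.005, 0, -0.05, 0],
    [0, -0.03, 0, -0.1, 0],
    [0, -0.06, 0, -0.14, 0],
    [0, -0.06, 0, -0.14, 0],
    [0, -0.06, 0, -0.14, 0]
  ]
}}

```text
time_s: 42.12
tcp_pos: [0.612, -0.0512, 0.3006]
ee_rot: [-3.141, -0.017, 0.001]
ft_force: [-1.1, 0.2, -0.8]
finger_gap: -0.0002
grasp_force: 0.0
```

Run:
```python
from h import *
s=robot.read_camera('scene');a=cv2.imread('pics/scene0.png')
d=cv2.absdiff(s,a).max(2);m=(d>50).astype(np.uint8);m[:170]=0
n,l,st,c=cv2.connectedComponentsWithStats(m)
print([(st[i].tolist()) for i in range(1,n) if st[i,4]>12 and c[i][0]<345])
x=robot.state();print(x['time_s'],x['tcp_pos'],x['ft_force'])
print(robot.finish_job())
```

```text
[[233, 197, 9, 8, 18], [216, 198, 41, 43, 395], [298, 201, 10, 9, 79], [320, 232, 10, 7, 19], [240, 236, 43, 33, 293], [259, 237, 4, 6, 13], [264, 239, 4, 6, 15], [319, 240, 29, 15, 267], [311, 271, 10, 3, 21], [301, 270, 55, 37, 864]]
42.175 [ 0.6119 -0.0511  0.2998] [0.2336 0.8528 0.3419]
the job is handed in; nothing more can be done
None
```

I completed every step in the order asked and handed the job in at 42.2 s. The roll was weighed hanging free, with the record key held halfway about a second and then pressed fully down. It now lies flat in the tray's free end, and the empty arm is folded against its stop.

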